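# Lock away the laundry room's peg caddies

### The arm

A 6-joint arm with a two-finger parallel gripper is mounted at the origin on the work surface. World frame = base frame: x ahead of the robot, y to its left, z up, the work surface at z = 0. Lengths are in mm, angles in rad, forces in N, time in s.
With the tool pointing down it reaches from about 350 to 975 mm from the base axis. Payload 7.1 kg.
Tool frame: the origin (TCP) lies at the very end of the fingers, on their centre line; the grasp point (between the pads) lies 19 mm behind it (ctrl.grip_point_offset is the distance from the TCP to the grasp point, in mm); z points along the fingers, y is the direction in which the jaws open and shut (so a half turn about z gives the same grasp; the last joint's range is limited). The gripper opens to 88 mm and grips with 3 to 60 N. Pads are 20 mm wide; open, the fingers measure 115 mm over their backs; the gripper's body (75 mm by 178 mm) begins 61 mm behind the grasp point.
Start: joints at [-1.294, 0.423, 1.63, -0, 1.089, -0.019], TCP at [182.209, -597.833, 222.675] pointing down, gripper open.
Joint ranges: [-3, 3], [-0.9, 2.11], [0.09, 2.58], [-1.31, 4.45], [0.11, 2.69], [-2.54, 2.54]. Speed limits (rad/s): [2.39, 2.39, 3.01, 3.14, 3.14, 3.14].

### API

Orientations are given as a rotation vector (axis times angle).
In Python, from workcell import ctrl gives the robot as it stands.
- The arm moves only by the tool move_arm, never from a script. Its argument "increments" is one flat list of numbers, 5 for each row, row after row: the closure in counts, from 0 (fully open) to 255 (shut), then the shift along the tool's x, y, z in mm, then the turn about the tool's z in degrees. In form: [grip, dx, dy, dz, yaw, grip, dx, dy, dz, yaw, ...]. A call has 1 to 12 rows; each row is the pose to reach, as a shift and turn from the pose measured when the call began, along the tool's axes at that moment; what a row does not reach only later rows make up. A row lasts 1/8 s, in which the tool goes at most 62.5 mm and 10.7 degrees, less where a joint would pass 70% of its speed; a pose out of reach is approached as far as the arm can. A call with a gripper value outside its range is refused whole. The fingers move at their own pace and stop on an object; the grip force is fixed at half the most. Time passes only in rows, so rows that repeat a pose let the fingers close. It gives the time, the measured TCP pose, the force and the opening at its end, in the units of the state.
- ctrl.get_obs(): the state, without advancing time (a new reading comes with each control period).
- ctrl.get_image(name): name is "side" or "top" or "wrist"; returns a dict with "frame" (420x560x3 uint8, red, green, blue), "vertical_fov" (degrees; the focal length in pixels is half the picture's height over the tangent of half this angle, whatever the lens; pixels are square), "cx", "cy" (the principal point, pixels), "pose" (4x4, takes a point from camera to world coordinates); the wrist camera has in their place "mount" (4x4, takes a point from camera to tool coordinates, whose origin is the TCP and whose axes are the flange's). Camera axes: x right, y down, z forward; pixel columns grow to the right and rows downward; lengths in mm; the calibration is good to about 2 mm. A picture is of the moment at which its call begins: read the wrist's pose just before it. There is no depth.
- ctrl.close_job(): hands the job in, once; it reports no verdict.
The state is a dict: "t": time; "qpos": joint angles; "qvel": joint speeds; "joint_torque": joint torques, N m; "ee_pos": TCP position; "orientation": TCP orientation; "ft_force": force on the tool from outside, world axes, zero at the start; "moment": the same for the moment, N m; "width": finger opening in mm.
Only numpy, scipy, OpenCV 4.12 (cv2) and the standard library are available. Lean on these libraries where they do the work, as an engineer would, in place of code of your own. Each camera call takes 0.05 s, during which the arm holds its last target.

### The job

Put the laundry's peg caddies away for the night: first pull the locking pin out of the eyelet at the mouth of the rail's bay and stand it in its wooden block, then hook every caddy standing on the table onto the open part of the steel rail and slide it along under the guard bars until its whole tub is past the black mark. When all of them hang there, drop the pin back through the eyelet, fully home; leave the other things on the table alone.

Things in the scene. Friction and masses are not known exactly. Their poses are not given: they have to be found in the camera images.
- rail: fixed stand: horizontal round steel rail, 12 mm diameter, 490 long along its own y, axis 163 mm above the table, on posts (16 mm diameter) at y = -245 and +245 mm with foot plates 120 x 50 x 8. Origin on the table under the rail's middle; x points away from the robot (yaw within 0.1 rad). Open part y = -245 to -60 mm; guarded bay y = -45 to +245 mm, see bay
- bay (a point): rail's axis at rail y = +100 mm, in the bay. Two guard bars (8 mm diameter) run along the bay at rail x = -58 and +58 mm, axis 121 mm up: caddies cannot be hooked on there, they slide in below the bars from the open part, hook astride the rail. Bar legs (10 mm diameter) at x = -63 and +63, y = -45; a cross bar joins their ends at y = +245
- mark (a point): centre of a 6 mm wide black band round the rail, on the rail's axis at rail y = -10 mm (bands on both guard bars too). A caddy is past the mark when its whole tub lies on the +y side of it: its origin at rail y of +13 mm or more
- entry (a point): point on the rail's axis at rail y = -140 mm, in the open part
- eyelet (a point): centre of the upper mouth of the eyelet: vertical through hole, 14 mm diameter, in a horizontal grey lug 42 (x) x 34 (y) x 8 mm at the near guard bar's open end; hole at rail x = -37, y = -45 mm; lug top 123 mm above the table. A tub slides past 10 mm below the lug; the pin hanging in it bars the tubs' way
- pin: steel locking pin, upright in the eyelet at the start with its flange on the lug: rod 10 mm diameter, 65 mm long, tip chamfered, then a flange 26 mm diameter, 6 mm thick, then a round grip 16 mm diameter, 49 mm tall; 120 mm in all. Origin: centre of the rod's tip; z runs up to the grip. About 0.09 kg
- pin_flange (a point): centre of the underside of the pin's flange, 65 mm above its tip; rests on the lug's top when the pin is home
- holder: fixed wooden block 60 x 60 x 70 mm with a vertical through hole, 14 mm diameter, in its middle, in which the pin is stood, flange on the block's top (pin's tip then 5 mm above the table). Empty at the start. Origin: centre of its underside
- detergent: bystander: white bottle, 72 mm diameter, 190 mm tall; origin at its underside
- scoop_cup: bystander: clear dosing cup, 70 mm diameter, 70 mm tall; origin at its underside
- soap_box: bystander: cardboard box 60 x 90 x 40 mm; origin at its underside
- caddy0: peg caddy, one of up to four alike (absent ones read None): grey plastic tub 80 (its x) x 46 (y) x 45 mm high, holding wooden pegs, with a rigid flat hook above it. Origin: centre of the tub's underside, z up. Hook and grip tab: see caddy1, 2. Hung on the rail its origin is under the rail, 60 mm above the table. 0.14 kg, stands by itself, its +x within 0.4 rad of world +x at the start
- caddy1: peg caddy like caddy0. Hook (mm, in the caddy's frame) 16 wide in y, lying in the xz plane: upright stem at x = -17 (outer face -19.5) from the tub up to z = 98, inverted-V crown peaking over x = 0, and a short leg at x = +17 with its free end at z = 86; 29 clear between stem and leg. The mouth is on the +x side, between the tub rim (z = 45) and that free end
- caddy2: peg caddy like caddy0. Grip tab (mm, in the caddy's frame) flat, 22 (x) x 10 (y), over the crown at x = y = 0, from z = 118 to 158: pinch it across y from above. Hung, the crown centres itself with the rail's axis at x = 0, z = 103. To hook on: with the rail at about z = 65 move the caddy along +x until the rail is at x = 0, then lower 38
- caddy3: peg caddy like caddy0. All four fit side by side in the bay and may be pushed along as a row

How it is judged (in metres and radians):
On the way, in this order (a step that is already met when the one before it is completed fails the run):
1. the locking pin is out of the eyelet and stands in its wooden block, flange on the block (horizontal distance between pin and holder below 0.006 m and z of pin_flange in the frame of holder between 0.065 and 0.075 m and angle between pin's own z axis and vertical below 0.12 rad), for 0.2 s.
2. every caddy present hangs on the rail inside the bay, past the mark (y of caddy0 in the frame of rail between 0.007 and 0.235 m and x of caddy0 in the frame of rail between -0.02 and 0.02 m and z of caddy0 in the frame of rail between 0.05 and 0.07 m and angle between each of caddy0, caddy1, caddy2, caddy3's own z axis and vertical below 0.25 rad and y of caddy1 in the frame of rail between 0.007 and 0.235 m and x of caddy1 in the frame of rail between -0.02 and 0.02 m and z of caddy1 in the frame of rail between 0.05 and 0.07 m and y of caddy2 in the frame of rail between 0.007 and 0.235 m and x of caddy2 in the frame of rail between -0.02 and 0.02 m and z of caddy2 in the frame of rail between 0.05 and 0.07 m and y of caddy3 in the frame of rail between 0.007 and 0.235 m and x of caddy3 in the frame of rail between -0.02 and 0.02 m and z of caddy3 in the frame of rail between 0.05 and 0.07 m), for 0.2 s.
3. the locking pin is through the eyelet with its flange on the lug (horizontal distance between pin_flange and eyelet below 0.005 m and z of pin_flange in the frame of rail between 0.118 and 0.127 m and angle between pin's own z axis and vertical below 0.12 rad), for 0.2 s.
At the end, for the whole second after the job is handed in: Each caddy present hangs on the rail: origin 50-70 mm above the table, within 20 mm of under the rail, tilt < 0.25 rad, rail y +7 to +235 mm (past the mark, 6 mm allowed). Pin within 5 mm of the eyelet's centre, 0.12 rad of upright, flange at most 4 mm above the lug. All at rest, released (all of step 2 and all of step 3 and linear speed of each of caddy0, caddy1, caddy2, caddy3, pin below 0.03 m/s); the robot touches nothing.
It fails at once if a bystander (detergent bottle, dosing cup, soap box) is moved more than 40 mm or tipped (distance of any of detergent, scoop_cup, soap_box from where it was at the start of the episode above 0.04 m or angle between any of detergent, scoop_cup, soap_box's own z axis and vertical above 0.5 rad).
Of caddy0, caddy1, caddy2, caddy3 only 2 to 4 are there at a start; the rules pass over those that are not, and their reading is None.
At some moment in a run one of caddy0, caddy1, caddy2, caddy3 may be knocked a few centimetres aside while the robot is not near it.
It also fails if it takes over 210 s, if anything falls off the work surface, if the arm or the gripper's body presses on something with over 40 N, if the wrist force passes 120 N, or if a joint passes its speed limit or range.

## Working session

There is one attempt and no reset: what is moved stays moved. The work goes in short steps, Python scripts to look and compute and a tool call to move; the robot and the scene stay as the last step left them, time stands still between calls to the robot, and variables do not carry over. Pictures are saved under pics/ and viewed, and the job is handed in when it is done.

Besides the shell and the picture viewer there is one more tool, called after "Call:" as name(argument=value, ...) on one line, values as JSON. move_arm: Moves the arm, as the interface text tells. Its arguments: {"type":"object","properties":{"increments":{"type":"array","items":{"type":"number"}}},"required":["increments"]}

```bash
ls; mkdir -p pics; cat > h.py <<'E'
import numpy as np, cv2
from workcell import ctrl
from scipy.spatial.transform import Rotation as R
def snap(name,fn=None):
    o=ctrl.get_obs(); im=ctrl.get_image(name)
    f=(420/2)/np.tan(np.radians(im["vertical_fov"])/2)
    if "pose" in im and im["pose"] is not None: P=np.array(im["pose"])
    else:
        T=np.eye(4);T[:3,:3]=R.from_rotvec(o["orientation"]).as_matrix();T[:3,3]=o["ee_pos"]
        P=T@np.array(im["mount"])
    d=dict(frame=np.array(im["frame"]),f=f,cx=im["cx"],cy=im["cy"],P=P,keys=[k for k in im if k!='frame'])
    if fn: cv2.imwrite(fn,cv2.cvtColor(d["frame"],cv2.COLOR_RGB2BGR))
    return d
def ray(c,u,v):
    d=c["P"][:3,:3]@np.array([(u-c["cx"])/c["f"],(v-c["cy"])/c["f"],1]);return c["P"][:3,3],d/np.linalg.norm(d)
def onz(c,u,v,z):
    o,d=ray(c,u,v);return o+d*(z-o[2])/d[2]
def proj(c,p):
    q=np.linalg.inv(c["P"])@np.append(p,1);return c["cx"]+c["f"]*q[0]/q[2],c["cy"]+c["f"]*q[1]/q[2]
def tri(l):
    A=np.zeros((3,3));b=np.zeros(3)
    for c,u,v in l:
        o,d=ray(c,u,v);M=np.eye(3)-np.outer(d,d);A+=M;b+=M@o
    x=np.linalg.solve(A,b)
    return x,[np.linalg.norm((np.eye(3)-np.outer(ray(c,u,v)[1],ray(c,u,v)[1]))@(x-ray(c,u,v)[0])) for c,u,v in l]
E
python3 - <<'E'
from h import *
o=ctrl.get_obs();print(o)
for n in("side","top","wrist"):
    c=snap(n,f"pics/{n}0.png");print(n,c["f"],c["cx"],c["cy"],c["keys"]);print(c["P"].round(3))
E
```

```text
pics
{'t': 0.0, 'qpos': array([-1.29398992e+00,  4.23888005e-01,  1.63069323e+00, -1.74725589e-06,
        1.08862041e+00, -1.89599836e-02]), 'qvel': array([ 2.09449743e-03, -9.61203694e-04, -5.18733357e-04,  7.13962801e-05,
        3.28288755e-04,  3.76075688e-05]), 'joint_torque': array([-1.77860962e-03, -5.44637561e+01, -2.73664516e+01,  6.42987876e-02,
        2.28395441e-02, -1.21994112e-04]), 'ee_pos': array([ 182.06233565, -597.29678145,  221.8709947 ]), 'orientation': array([-3.10572455e+00, -4.62663409e-01,  3.27182694e-04]), 'ft_force': array([ 0.17520961,  0.44381455, -0.36315878]), 'moment': array([ 0.0090051 ,  0.03373514, -0.01530343]), 'width': 87.29213636534381}
side 386.9062009481287 272.5715075087468 210.15945209211063 ['vertical_fov', 'cx', 'cy', 'pose']
[[-9.17000e-01 -2.52000e-01  3.08000e-01  2.24618e+02]
 [-3.98000e-01  6.12000e-01 -6.83000e-01  7.34548e+02]
 [-1.60000e-02 -7.49000e-01 -6.62000e-01  8.14243e+02]
 [ 0.00000e+00  0.00000e+00  0.00000e+00  1.00000e+00]]
top 414.0036918854276 280.41065583193614 210.6355234024591 ['vertical_fov', 'cx', 'cy', 'pose']
[[-8.000000e-03 -9.920000e-01  1.220000e-01  3.863670e+02]
 [-1.000000e+00  8.000000e-03 -3.000000e-03  4.392100e+01]
 [ 2.000000e-03 -1.220000e-01 -9.930000e-01  1.327814e+03]
 [ 0.000000e+00  0.000000e+00  0.000000e+00  1.000000e+00]]
wrist 319.1230961894162 280.49896589109875 213.31878402010182 ['vertical_fov', 'cx', 'cy', 'mount']
[[ 2.91000e-01 -9.12000e-01 -2.90000e-01  2.61952e+02]
 [-9.57000e-01 -2.78000e-01 -8.60000e-02 -5.72854e+02]
 [-2.00000e-03  3.02000e-01 -9.53000e-01  3.83744e+02]
 [ 0.00000e+00  0.00000e+00  0.00000e+00  1.00000e+00]]
```

View pics/side0.png

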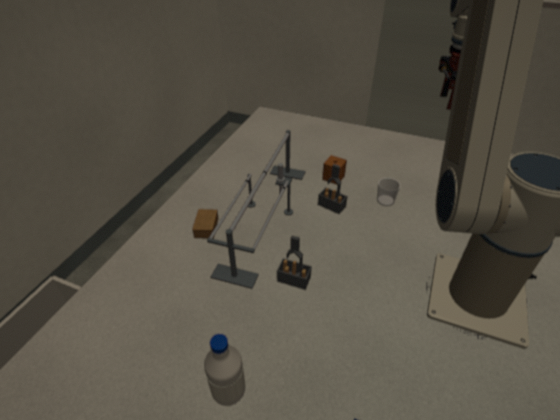

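View pics/top0.png

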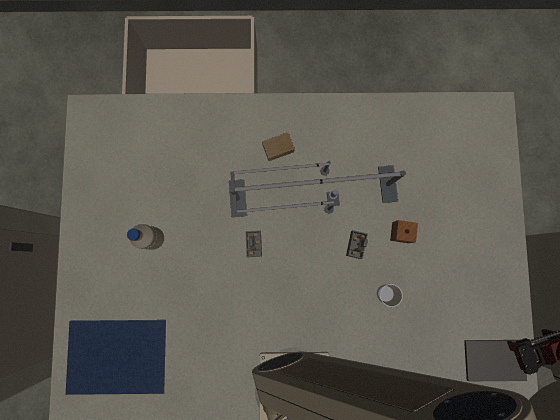

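View pics/wrist0.png

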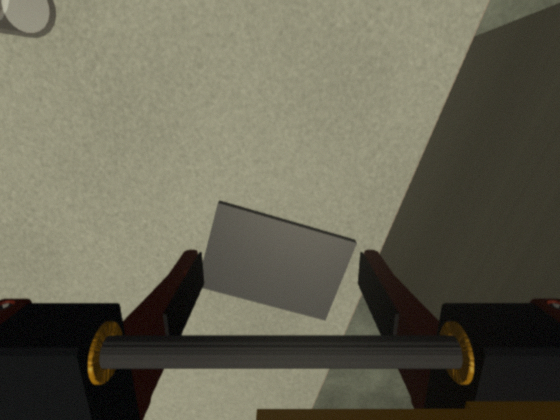

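Top view shows two caddies at (254,244) and (357,244), the holder at (404,232), the pin at about (333,197), and the rail from (238,190) to (400,175). I'll zoom in.

```bash
python3 - <<'E'
import cv2
t=cv2.imread('pics/top0.png');s=cv2.imread('pics/side0.png')
cv2.imwrite('pics/t1.png',cv2.convertScaleAbs(cv2.resize(t[130:310,220:430],None,fx=3.7,fy=3.3,interpolation=cv2.INTER_CUBIC),alpha=1.6))
cv2.imwrite('pics/t1.png',cv2.convertScaleAbs(cv2.resize(t[130:310,220:430],None,fx=3.3,fy=3.3,interpolation=cv2.INTER_CUBIC),alpha=1.6))
cv2.imwrite('pics/s1.png',cv2.convertScaleAbs(cv2.resize(s[120:300,190:410],None,fx=3.3,fy=3.3,interpolation=cv2.INTER_CUBIC),alpha=1.6))
E
```

```text
(no output)
```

View pics/t1.png

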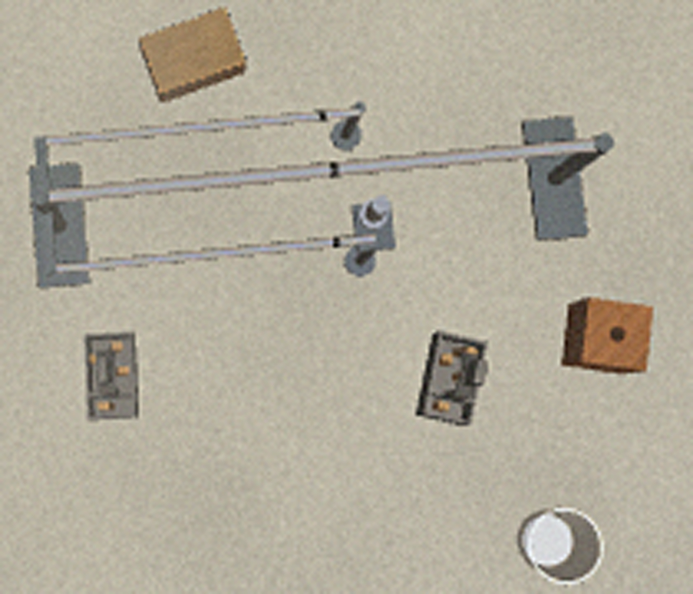

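View pics/s1.png

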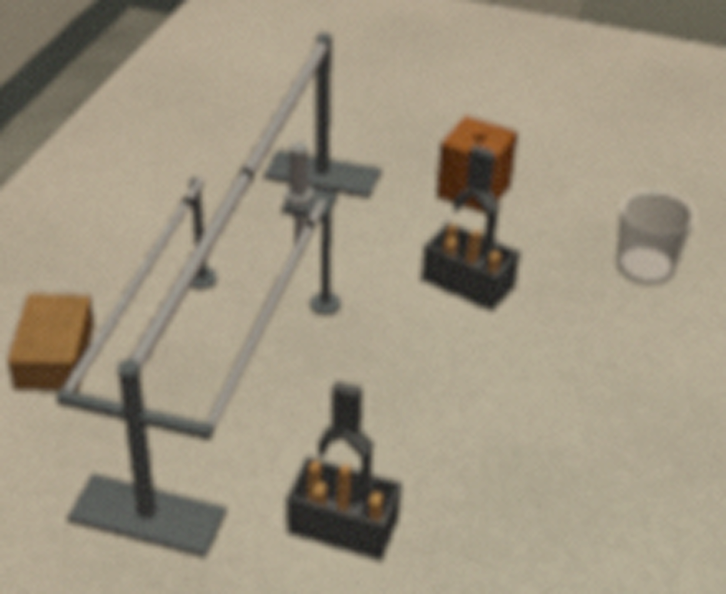

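The zoomed top crop shows the mark bands, with the rail band at crop (334,170). It also shows the pin grip top at (378,207), the holder hole at (617,334) and two caddies. No others are visible. Next I compute world points.

```bash
python3 - <<'E'
from h import *
c=snap("top");s=snap("side")
t=lambda u,v,z:onz(c,220+u/3.3,130+v/3.3,z)
S=lambda u,v,z:onz(s,190+u/3.3,120+v/3.3,z)
print('mark',t(334,170,163),S(247,171,163))
print('rail +y',t(52,196,163),' -y end',t(600,144,163),S(323,45,163))
print('nearband',t(336,242,121),'farband',t(322,116,121))
print('pin top',t(379,206,178),S(299,150,178))
print('lug corners',[t(*p,123)[:2].round(1) for p in((353,204),(388,200),(394,248),(358,250))])
print('holder',t(617,334,70),S(481,136,70))
tc=lambda p:(c,220+p[0]/3.3,130+p[1]/3.3); sc=lambda p:(s,190+p[0]/3.3,120+p[1]/3.3)
print('tri mark',tri([tc((334,170)),sc((247,171))]))
print('tri holder',tri([tc((617,334)),sc((481,136))]))
for q in ([(86,335),(134,333),(138,416),(89,419)],[(438,331),(487,341),(468,424),(417,414)]):
    P=np.array([t(*p,45)[:2] for p in q]);print('tub',P.round(1).tolist(),P.mean(0), [np.linalg.norm(P[i]-P[i-1]).round(1) for i in range(4)])
print('cup',t(565,545,70),'soap',t(190,55,40))
E
```

```text
mark [612.61079275 -77.35234542 163.        ] [613.70811993 -81.6665471  163.        ]
rail +y [591.72210413 166.88446722 163.        ]  -y end [ 633.72902602 -309.06538003  163.        ] [ 631.30810767 -303.94749559  163.        ]
nearband [555.48008068 -82.17370896 121.        ] farband [670.3726527  -71.90803887 121.        ]
pin top [ 578.19164593 -113.53699525  178.        ] [ 575.74915706 -108.05981214  178.        ]
lug corners [array([589.4, -97.9]), array([ 592.7, -129.3]), array([ 549.4, -133.5]), array([ 547.9, -101.4])]
holder [ 474.83006964 -345.03861843   70.        ] [ 472.4334945  -344.16434886   70.        ]
tri mark (array([611.7096572 , -77.03016511, 166.67711341]), [np.float64(0.19432601344361308), np.float64(0.1943260134437981)])
tri holder (array([ 473.87150457, -345.64680911,   68.81060335]), [np.float64(1.0695790839559096), np.float64(1.0695790839558565)])
tub [[479.8, 146.8], [481.3, 101.6], [403.7, 98.1], [401.3, 143.8]] [441.49940068 122.58559158] [np.float64(78.6), np.float64(45.1), np.float64(77.7), np.float64(45.8)]
tub [[480.8, -184.4], [471.0, -230.2], [393.7, -209.8], [403.3, -162.4]] [ 437.20384751 -196.68472486] [np.float64(80.5), np.float64(46.8), np.float64(80.0), np.float64(48.3)]
cup [ 283.97103337 -289.16647378   70.        ] soap [750.75129085  46.96219397  40.        ]
```

```bash
cat >> h.py <<'E'
def go(x,y,z,ang=None):
    """ang = desired world angle of tool x (rad)"""
    o=ctrl.get_obs();M=R.from_rotvec(o["orientation"]).as_matrix()
    d=M.T@(np.array([x,y,z])-o["ee_pos"]);a=np.arctan2(M[1,0],M[0,0])
    tw=0 if ang is None else np.degrees(-((ang-a+np.pi)%(2*np.pi)-np.pi))
    print("inc",d.round(1),"turn",round(tw,2),"dist",round(np.linalg.norm(d),1),"toolx ang",round(a,4),"t",round(o["t"],2),'tilt',M[:,2].round(4))
E
python3 - <<'E'
from h import *
go(560,-150,300,0.089)
E
```

```text
inc [ 491.9 -318.1  -77.5] turn 11.85 dist 590.9 toolx ang 0.2958 t 0.25 tilt [-2.e-04  6.e-04 -1.e+00]
```

Call:
move_arm(increments=[0, 25, -16, -30, 1, 0, 70, -45, -60, 2, 0, 120, -78, -77, 4, 0, 170, -110, -77, 6, 0, 220, -142, -77, 8, 0, 270, -175, -77, 10, 0, 320, -207, -77, 12, 0, 370, -239, -77, 12, 0, 420, -272, -77, 12, 0, 465, -300, -77, 12, 0, 492, -318, -77, 12, 0, 492, -318, -77, 12])

```text
t: 1.75
ee_pos: [561.0, -148.3, 299.3]
orientation: [-3.138, -0.141, 0.001]
ft_force: [0.3, 0.5, -0.4]
width: 87.9
```

```bash
python3 - <<'E'
from h import *
o=ctrl.get_obs();print(o["ee_pos"],o["qvel"].round(3),o["qpos"].round(2));go(560,-150,300,.089)
c=snap("wrist","pics/w1.png")
cv2.imwrite("pics/w1b.png",cv2.convertScaleAbs(cv2.imread("pics/w1.png"),alpha=1.6))
E
```

```text
[ 561.02480291 -148.34214907  299.26330064] [-0.047 -0.016  0.024 -0.014  0.005 -0.023] [-0.28  0.28  1.66  0.    1.21  1.2 ]
inc [-1.2  1.6 -0.7] turn 0.03 dist 2.1 toolx ang 0.0896 t 1.75 tilt [-4.e-04  9.e-04 -1.e+00]
```

View pics/w1b.png

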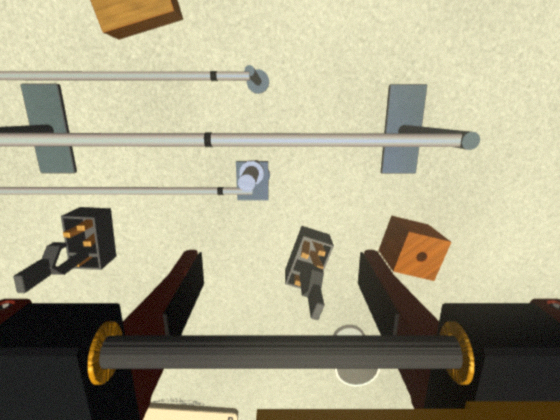

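The wrist view shows rail band (207,139), the pin around (250,177), holder hole (421,257), and both caddies. I'll zoom on the pin and holder.

```bash
python3 - <<'E'
import cv2
t=cv2.imread('pics/w1b.png')
cv2.imwrite('pics/w1c.png',cv2.hconcat([cv2.resize(t[120:220,190:290],None,fx=4,fy=4,interpolation=cv2.INTER_CUBIC),cv2.resize(t[200:300,360:460],None,fx=4,fy=4,interpolation=cv2.INTER_CUBIC)]))
E
```

```text
(no output)
```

View pics/w1c.png

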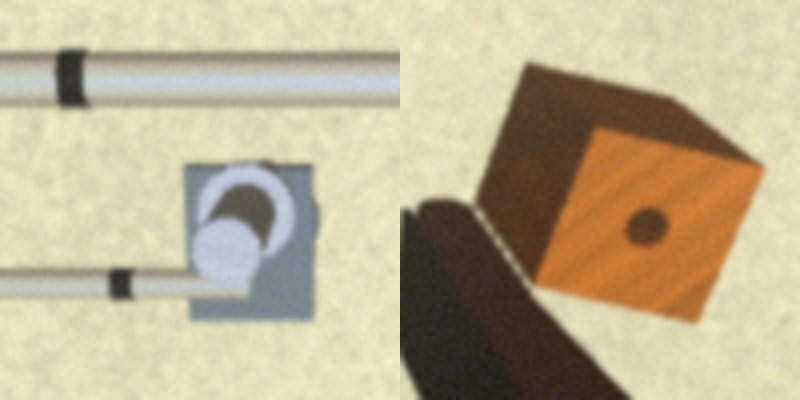

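```bash
python3 - <<'E'
from h import *
c=snap("wrist")
w=lambda u,v,z:onz(c,u,v,z).round(1)
a=lambda u,v,z:w(190+u/4,120+v/4,z)
print('grip',a(226,251,178),'flange',a(246,214,129))
print('lug',[a(*p,123) for p in((185,164),(313,164),(315,320),(190,322))])
print('mark',a(71,79,163),'nearband',a(120,284,121),'far',w(213.5,75.5,121))
print('rail',a(390,79,163), 'ends', w(465,140,163),w(5,140,163))
b=lambda u,v,z:w(360+(u-400)/4,200+v/4,z)
q=[b(*p,70) for p in((597,127),(763,168),(697,323),(535,286))]
print('hole',b(647,228,70),'corners',q,np.mean(q,0))
E
```

```text
grip [ 579.8 -116.1  178. ] flange [ 579.2 -116.3  129. ]
lug [array([589.9, -99. , 123. ]), array([ 592.9, -132.7,  123. ]), array([ 550.4, -136.5,  123. ]), array([ 546.8, -102.3,  123. ])]
mark [613.3 -77.2 163. ] nearband [555.3 -82.5 121. ] far [671.4 -72.6 121. ]
rail [ 619.7 -149.8  163. ] ends [ 633.7 -311.   163. ] [596.8 107.4 163. ]
hole [ 474.9 -346.4   70. ] corners [array([ 509.1, -322.1,   70. ]), array([ 499.7, -379.7,   70. ]), array([ 441.1, -371.5,   70. ]), array([ 450.2, -313.2,   70. ])] [ 475.025 -346.625   70.   ]
```

```bash
python3 - <<'E'
from h import *
go(579.5,-116.2,138,0.089)
E
```

```text
inc [ 22.9 -32.  161.3] turn -0.11 dist 166.0 toolx ang 0.0871 t 1.85 tilt [-1.e-03  6.e-04 -1.e+00]
```

Call:
move_arm(increments=[0, 15, -22, 30, 0, 0, 23, -32, 80, 0, 0, 23, -32, 125, 0, 0, 23, -32, 150, 0, 0, 23, -32, 161, 0, 0, 23, -32, 161, 0, 0, 23, -32, 161, 0])

```text
t: 2.72
ee_pos: [580.3, -116.8, 139.6]
orientation: [3.139, 0.136, 0.002]
ft_force: [0.4, -0.4, 0.4]
width: 87.3
```

```bash
python3 - <<'E'
from h import *
go(579.5,-116.2,138,0.089)
c=snap("wrist","pics/w2.png")
E
```

```text
inc [-0.8 -0.7  1.6] turn -0.14 dist 1.9 toolx ang 0.0865 t 2.73 tilt [ 0.0011  0.     -1.    ]
```

View pics/w2.png

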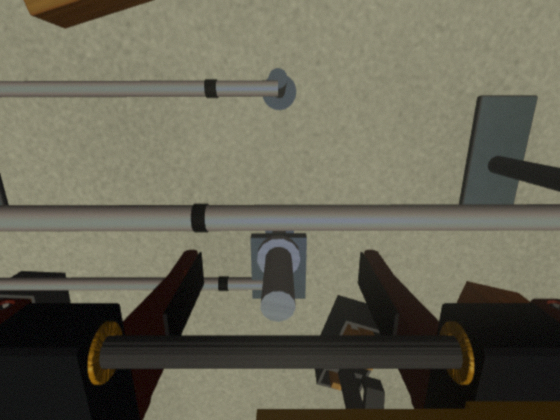

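The pin at col 278 sits midway between the fingertips, so I'll close on it.

Call:
move_arm(increments=[120, 0, 0, 0, 0, 180, 0, 0, 0, 0, 255, 0, 0, 0, 0, 255, 0, 0, 0, 0, 255, 0, 0, 0, 0, 255, 0, 0, 0, 0])

```text
t: 3.52
ee_pos: [580.4, -116.7, 139.6]
orientation: [3.139, 0.136, 0.002]
ft_force: [-0.3, -0.3, 0.7]
width: 31.5
```

```bash
python3 - <<'E'
from h import *
o=ctrl.get_obs();print(o["width"],o["ee_pos"],o["ft_force"])
go(579.5,-116.2,238,0.089)
go(475,-346.5,238,0.089)
E
```

```text
31.477756770671444 [ 580.39924166 -116.65657317  139.6222013 ] [-0.32751746 -0.26663728  0.67142987]
inc [ -0.7  -0.5 -98.4] turn -0.13 dist 98.4 toolx ang 0.0867 t 3.52 tilt [ 0.0012  0.     -1.    ]
inc [-124.8  219.9  -98.5] turn -0.13 dist 271.3 toolx ang 0.0867 t 3.52 tilt [ 0.0012  0.     -1.    ]
```

Still closing (31.5 mm), so I'll continue.

Call:
move_arm(increments=[255, 0, 0, 0, 0, 255, 0, 0, 0, 0, 255, 0, 0, 0, 0, 255, 0, 0, 0, 0])

```text
t: 4.03
ee_pos: [580.3, -116.6, 139.5]
orientation: [-3.139, -0.136, -0.002]
ft_force: [0.7, -0.5, 0.3]
width: 15.7
```

```bash
python3 - <<'E'
from h import *
go(475.8,-346.9,238)
E
```

```text
inc [-124.   220.4  -98.6] turn 0 dist 271.4 toolx ang 0.0867 t 4.03 tilt [ 1.e-03  1.e-04 -1.e+00]
```

Call:
move_arm(increments=[255, 0, 0, -20, 0, 255, 0, 0, -60, 0, 255, 0, 0, -90, 0, 255, -8, 15, -99, 0, 255, -31, 55, -99, 0, 255, -55, 98, -99, 0, 255, -79, 140, -99, 0, 255, -103, 183, -99, 0, 255, -119, 212, -99, 0, 255, -124, 220, -99, 0, 255, -124, 220, -99, 0, 255, -124, 220, -99, 0])

```text
t: 5.52
ee_pos: [475.9, -345.7, 238.1]
orientation: [-3.138, -0.137, -0.001]
ft_force: [-0.2, 1.0, -0.8]
width: 15.5
```

```bash
python3 - <<'E'
from h import *
o=ctrl.get_obs();print(o["width"],o["qvel"].round(3))
go(475.8,-346.9,148)
c=snap("wrist","pics/w3.png")
E
```

```text
15.488914385152212 [ 0.01  -0.002 -0.005 -0.001  0.001 -0.001]
inc [-0.2  1.3 90.1] turn 0 dist 90.1 toolx ang 0.0875 t 5.53 tilt [ 6.e-04  7.e-04 -1.e+00]
```

View pics/w3.png

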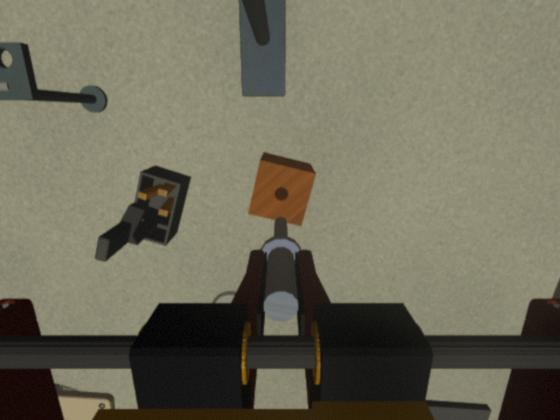

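The image shows the hole at (281,193) and the pin tip at about (280,219). I'll check the pin's projected offset.

```bash
python3 - <<'E'
from h import *
c=snap("wrist","pics/w3.png")
o=ctrl.get_obs();p=o["ee_pos"];print(p)
im=cv2.cvtColor(c["frame"],cv2.COLOR_RGB2HSV)
print('hole',onz(c,281.3,193.5,70))
print('tip far rim proj',proj(c,p+[4,0,-82.0]),proj(c,p+[0,0,-82.0]),'flange',proj(c,p+[-.8,.2,-11]))
f=c["frame"]
cv2.imwrite('pics/w3c.png',cv2.convertScaleAbs(cv2.resize(cv2.cvtColor(f,cv2.COLOR_RGB2BGR)[145:325,210:350],None,fx=3.3,fy=3.3,interpolation=cv2.INTER_CUBIC),alpha=1.6))
E
```

```text
[ 476.15182973 -345.56564915  238.31748507]
hole [ 477.15080523 -345.52349793   70.        ]
tip far rim proj (np.float64(281.79349512265355), np.float64(215.9418927139722)) (np.float64(281.35419881576195), np.float64(220.6386434989991)) flange (np.float64(281.0444343492865), np.float64(260.4538494285767))
```

View pics/w3c.png

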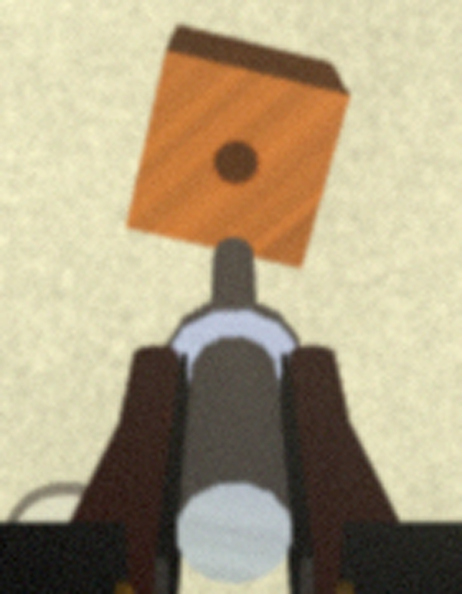

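```bash
python3 - <<'E'
from h import *
go(476.6,-346.5,160)
E
```

```text
inc [ 0.3  1.  78.3] turn 0 dist 78.3 toolx ang 0.0882 t 5.62 tilt [ 9.e-04  3.e-04 -1.e+00]
```

Call:
move_arm(increments=[255, 0.3, 1, 20, 0, 255, 0.3, 1, 50, 0, 255, 0.3, 1, 70, 0, 255, 0.3, 1, 78, 0, 255, 0.3, 1, 78, 0, 255, 0.3, 1, 78, 0])

```text
t: 6.38
ee_pos: [477.3, -346.7, 161.2]
orientation: [3.138, 0.139, 0.003]
ft_force: [0.3, -0.0, -0.4]
width: 15.1
```

```bash
python3 - <<'E'
from h import *
c=snap("wrist","pics/w4.png")
o=ctrl.get_obs();p=o["ee_pos"];print(p)
print('tip proj',proj(c,p+[-.7,.3,-82.0]),proj(c,p+[3.3,.3,-82.0]))
f=c["frame"]
cv2.imwrite('pics/w4c.png',cv2.convertScaleAbs(cv2.resize(cv2.cvtColor(f,cv2.COLOR_RGB2BGR)[145:325,210:350],None,fx=3.3,fy=3.3,interpolation=cv2.INTER_CUBIC),alpha=1.6))
for r in(220,222,224,226,228):print(r,onz(c,281,r,70))
E
```

```text
[ 477.24769648 -346.77942329  161.30953183]
tip proj (np.float64(280.8716562475905), np.float64(221.6268065513992)) (np.float64(281.31086444433265), np.float64(216.93827335003056))
220 [ 474.80359597 -346.75041439   70.        ]
222 [ 473.03993402 -346.90692372   70.        ]
224 [ 471.269235   -347.06405752   70.        ]
226 [ 469.49145672 -347.22181955   70.        ]
228 [ 467.70655663 -347.38021357   70.        ]
```

View pics/w4c.png

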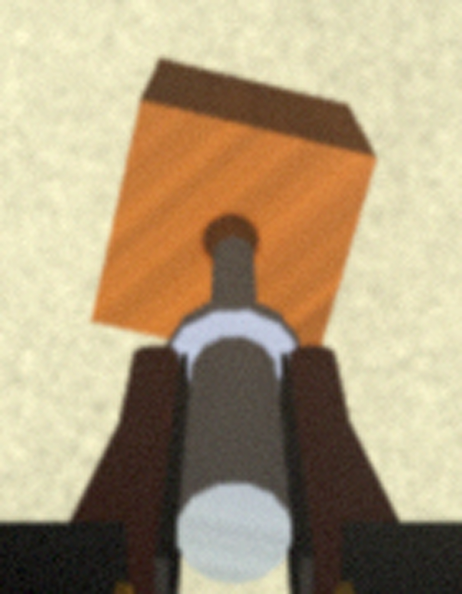

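Call:
move_arm(increments=[255, 0.6, -0.6, 0, 0, 255, 0.6, -0.6, 15, 0, 255, 0.6, -0.6, 25, 0, 255, 0.6, -0.6, 35, 0, 255, 0.6, -0.6, 35, 0])

```text
t: 7.05
ee_pos: [477.2, -345.7, 124.9]
orientation: [-3.138, -0.139, -0.001]
ft_force: [-0.1, 0.6, -1.0]
width: 15.5
```

Call:
move_arm(increments=[255, 0, 0, 15, 0, 255, 0, 0, 27, 0, 255, 0, 0, 35, 0, 255, 0, 0, 38, 0, 255, 0, 0, 38, 0])

```text
t: 7.68
ee_pos: [477.4, -345.8, 87.0]
orientation: [-3.138, -0.139, -0.001]
ft_force: [-0.5, -0.1, -1.2]
width: 15.6
```

Call:
move_arm(increments=[200, 0, 0, 0.5, 0, 120, 0, 0, 0.5, 0, 0, 0, 0, 0.5, 0, 0, 0, 0, 0.5, 0, 0, 0, 0, -30, 0, 0, 0, 0, -85, 0, 0, 0, 0, -140, 0, 0, 0, 0, -180, 0, 0, 0, 0, -190, 0, 0, 0, 0, -190, 0])

```text
t: 8.93
ee_pos: [477.1, -345.8, 276.7]
orientation: [-3.138, -0.139, -0.001]
ft_force: [0.4, 0.0, -0.3]
width: 88.0
```

```bash
python3 - <<'E'
from h import *
for n in("wrist","top"):
    c=snap(n,f"pics/{n}5.png")
    cv2.imwrite(f"pics/{n}5b.png",cv2.convertScaleAbs(cv2.imread(f"pics/{n}5.png"),alpha=1.6))
o=ctrl.get_obs();print(o["ee_pos"],o["width"])
E
```

```text
[ 476.41297942 -345.26179641  275.01646422] 88.01419409215636
```

View pics/wrist5b.png

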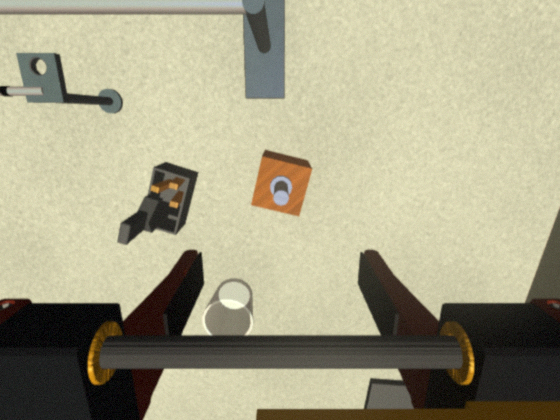

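View pics/top5b.png

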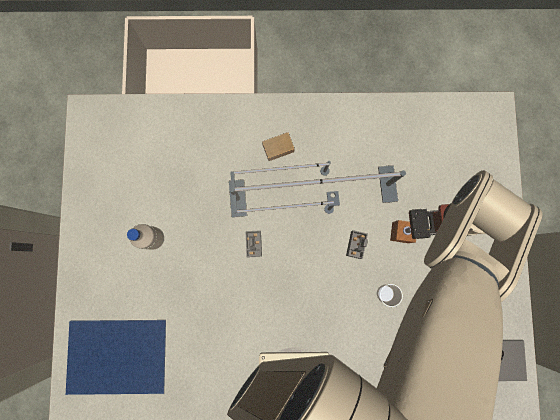

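The pin stands in the block (flange ring at (281,187) on the block top). There are only two caddies. Next I look at the nearer one, aligned to its yaw.

```bash
python3 - <<'E'
from h import *
go(437,-197,290,-0.265)
E
```

```text
inc [ -26.2 -151.2  -14.5] turn 20.24 dist 154.1 toolx ang 0.0883 t 9.03 tilt [-0.0019  0.0024 -1.    ]
```

Call:
move_arm(increments=[0, -6, -30, -10, 5, 0, -15, -75, -14, 12, 0, -22, -120, -14, 18, 0, -26, -145, -14, 20, 0, -26, -151, -14, 20, 0, -26, -151, -14, 20, 0, -26, -151, -14, 20])

```text
t: 9.9
ee_pos: [437.5, -198.0, 289.1]
orientation: [-3.113, 0.408, 0.004]
ft_force: [-0.3, 0.2, -0.7]
width: 87.7
```

```bash
python3 - <<'E'
from h import *
o=ctrl.get_obs();print(o["ee_pos"],o["qvel"].round(3))
c=snap("wrist","pics/w6.png")
cv2.imwrite("pics/w6b.png",cv2.convertScaleAbs(cv2.resize(cv2.imread("pics/w6.png")[150:300,190:370],None,fx=4,fy=4,interpolation=cv2.INTER_CUBIC),alpha=1.6))
E
```

```text
[ 437.53629843 -197.97233464  289.05614942] [-0.003 -0.002  0.     0.002  0.004  0.003]
```

View pics/w6b.png

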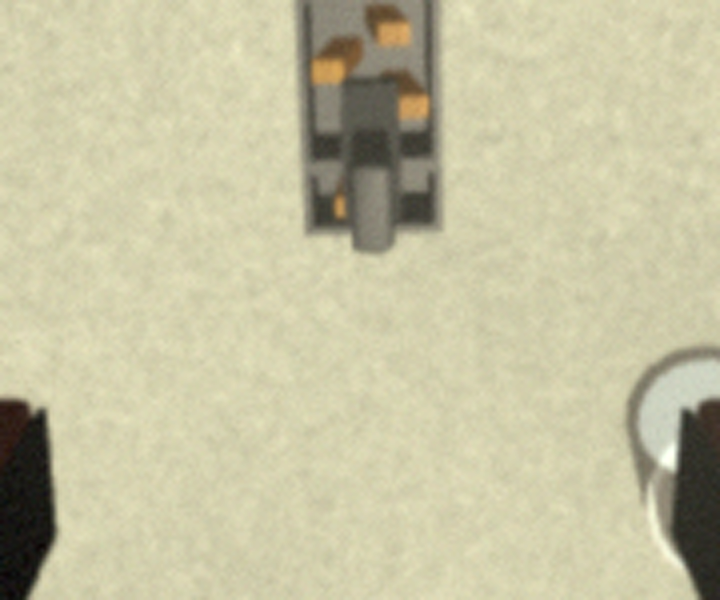

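```bash
python3 - <<'E'
from h import *
c=snap("wrist");o=ctrl.get_obs();print(o["ee_pos"])
w=lambda u,v,z:onz(c,190+u/4,150+v/4,z)
print('tab',w(373,209,158), 'tabcorners',[w(*p,158)[:2].round(1) for p in((351,168),(394,168),(393,250),(353,250))])
A=[w(300,0,45),w(308,228,45),w(438,0,45),w(441,228,45)]
A=np.array(A)[:,:2];print(A.round(1))
d=A[0]-A[1];e=A[2]-A[3];print(np.arctan2(d[1],d[0]),np.arctan2(e[1],e[0]),'width',np.linalg.norm(A[1]-A[3]),'near rim mid',(A[1]+A[3])/2)
E
```

```text
[ 437.42153616 -197.94179874  289.19411616]
tab [ 438.03693035 -199.95335743  158.        ] tabcorners [array([ 449.1, -197.5]), array([ 446.5, -207.3]), array([ 426.9, -202. ]), array([ 429.4, -192.7])]
[[ 478.7 -187.7]
 [ 406.2 -169.9]
 [ 467.5 -229.5]
 [ 394.8 -212.5]]
-0.24101792792576202 -0.23023485778973501 width 44.10133383683147 near rim mid [ 400.5332958  -191.16421937]
```

```bash
python3 - <<'E'
from h import *
go(438.3,-200.1,123,-0.24)
E
```

```text
inc [  1.9   2.2 166.2] turn -1.22 dist 166.2 toolx ang -0.2614 t 10.0 tilt [-0.0022  0.0024 -1.    ]
```

Call:
move_arm(increments=[0, 2, 2, 15, -1, 0, 2, 2, 70, -1, 0, 2, 2, 125, -1, 0, 2, 2, 155, -1, 60, 2, 2, 166, -1, 120, 2, 2, 166, -1, 255, 2, 2, 166, -1, 255, 2, 2, 166, -1, 255, 2, 2, 166, -1, 255, 2, 2, 166, -1, 255, 2, 2, 166, -1, 255, 2, 2, 166, -1])

```text
t: 11.5
ee_pos: [438.5, -200.0, 123.2]
orientation: [-3.116, 0.382, 0.004]
ft_force: [0.8, 0.8, 0.5]
width: 11.6
```

Call:
move_arm(increments=[255, 0, 0, 0, 0, 255, 0, 0, 0, 0, 255, 0, 0, 0, 0, 255, 0, 0, 0, 0])

```text
t: 12.0
ee_pos: [438.5, -200.0, 123.2]
orientation: [-3.116, 0.382, 0.004]
ft_force: [-0.5, -1.2, 1.0]
width: 9.9
```

```bash
python3 - <<'E'
from h import *
o=ctrl.get_obs();print(o["ee_pos"],o["width"],o["ft_force"])
c=snap("wrist","pics/w7.png")
cv2.imwrite("pics/w7b.png",cv2.convertScaleAbs(cv2.imread("pics/w7.png"),alpha=1.6))
E
```

```text
[ 438.47846046 -200.02362827  123.20083023] 9.860433692565872 [-0.51505505 -1.15082018  1.04120577]
```

View pics/w7b.png

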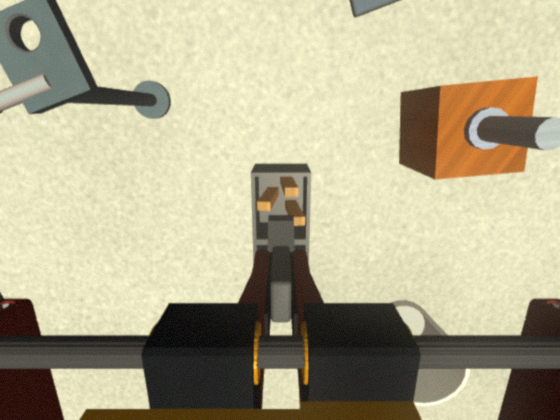

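```bash
cat >> h.py <<'E'
O=np.array([612.4,-67.7]);YA=0.0883
ex=np.array([np.cos(YA),np.sin(YA)]);ey=np.array([-np.sin(YA),np.cos(YA)])
def rw(x,y): return O+x*ex+y*ey
def wr(p): d=np.array(p[:2])-O; return np.array([d@ex,d@ey])
def gor(x,y,z,ang=YA):
    p=rw(x,y);go(p[0],p[1],z,ang)
E
python3 - <<'E'
from h import *
gor(-90,-150,218)
E
```

```text
inc [100.4   0.6 -95.1] turn -19.04 dist 138.3 toolx ang -0.2439 t 12.05 tilt [-0.0022  0.0024 -1.    ]
```

Call:
move_arm(increments=[255, 0, 0, -15, 0, 255, 0, 0, -45, 0, 255, 0, 0, -75, 0, 255, 10, 0, -95, -2, 255, 30, 0, -95, -8, 255, 55, 0, -95, -13, 255, 80, 0, -95, -17, 255, 95, 0, -95, -19, 255, 100, 0.5, -95, -19, 255, 100, 0.5, -95, -19, 255, 100, 0.5, -95, -19])

```text
t: 13.42
ee_pos: [534.8, -224.7, 217.9]
orientation: [-3.136, -0.137, 0.004]
ft_force: [0.0, -1.0, -2.2]
width: 9.3
```

```bash
python3 - <<'E'
from h import *
o=ctrl.get_obs();print(o["ee_pos"],o["width"],o["ft_force"],wr(o["ee_pos"]))
gor(0,-150,218)
c=snap("wrist","pics/w8.png");c=snap("side","pics/s8.png")
cv2.imwrite("pics/w8b.png",cv2.convertScaleAbs(cv2.imread("pics/w8.png"),alpha=1.6))
cv2.imwrite("pics/s8b.png",cv2.convertScaleAbs(cv2.resize(cv2.imread("pics/s8.png")[90:290,190:410],None,fx=3,fy=3,interpolation=cv2.INTER_CUBIC),alpha=1.6))
E
```

```text
[ 534.81134709 -224.65721351  217.86854909] 9.346469893464262 [ 0.01878504 -1.00711707 -2.22985187] [ -91.12769334 -149.50354324]
inc [91.1  0.4 -0.4] turn -0.07 dist 91.1 toolx ang 0.0872 t 13.43 tilt [-0.0029  0.0027 -1.    ]
```

View pics/w8b.png

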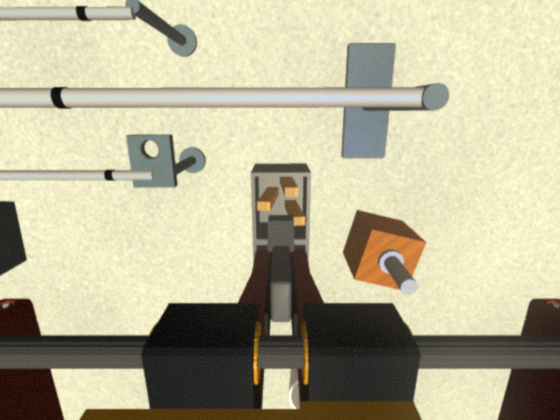

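View pics/s8b.png

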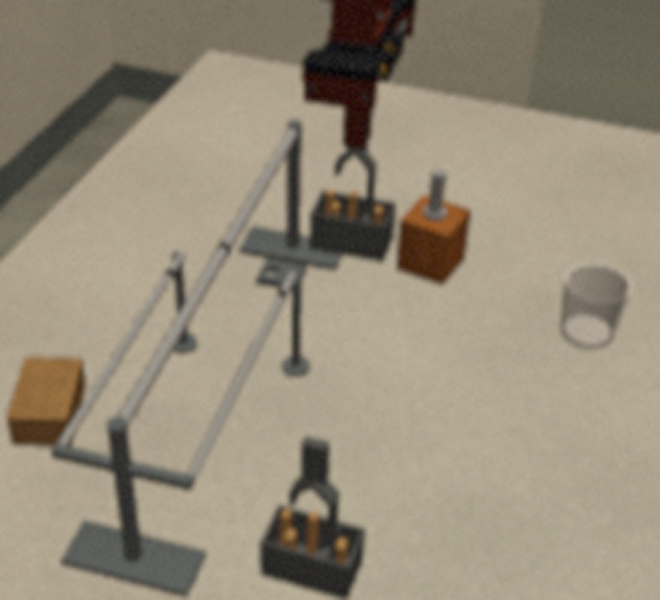

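```bash
python3 - <<'E'
from h import *
c=snap("wrist")
for u,v in((281,97.5),(60,97.5),(400,97)):print(wr(onz(c,u,v,163)))
gor(0,-150,218)
E
```

```text
[   1.31275072 -149.287026  ]
[ 1.54287057 -7.89725283]
[   1.48902684 -225.10480182]
inc [90.8  0.2 -0.2] turn -0.05 dist 90.8 toolx ang 0.0874 t 13.57 tilt [-0.0024  0.0024 -1.    ]
```

Call:
move_arm(increments=[255, 20, 0, 0, 0, 255, 45, 0, 0, 0, 255, 70, 0, 0, 0, 255, 85, 0, 0, 0, 255, 91, 0, 0, 0, 255, 91, 0, 0, 0, 255, 91, 0, 0, 0])

```text
t: 14.45
ee_pos: [625.1, -216.9, 217.8]
orientation: [-3.136, -0.137, 0.005]
ft_force: [0.4, -0.3, -2.3]
width: 9.5
```

```bash
python3 - <<'E'
from h import *
o=ctrl.get_obs();print(o["ee_pos"],o["width"],o["ft_force"],wr(o["ee_pos"]))
c=snap("side","pics/s9.png");c=snap("wrist","pics/w9.png")
cv2.imwrite("pics/s9b.png",cv2.convertScaleAbs(cv2.resize(cv2.imread("pics/s9.png")[90:220,240:360],None,fx=4.5,fy=4.5,interpolation=cv2.INTER_CUBIC),alpha=1.6))
E
```

```text
[ 625.072817   -216.89839062  217.75069543] 9.542243036138427 [ 0.41966157 -0.28834407 -2.26371353] [  -0.5336601  -149.73468289]
```

View pics/s9b.png

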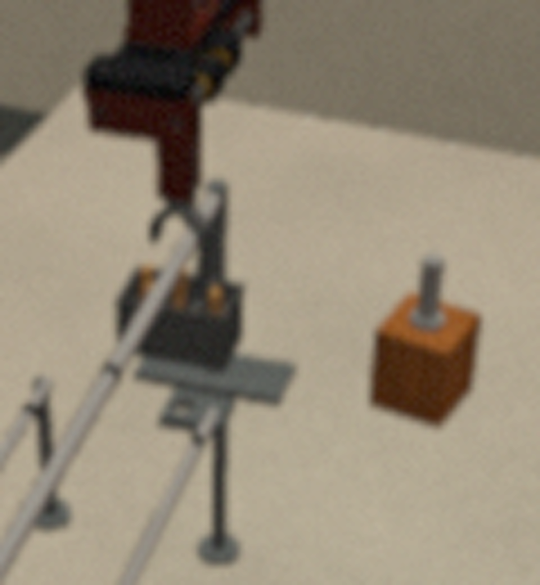

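View pics/w9.png

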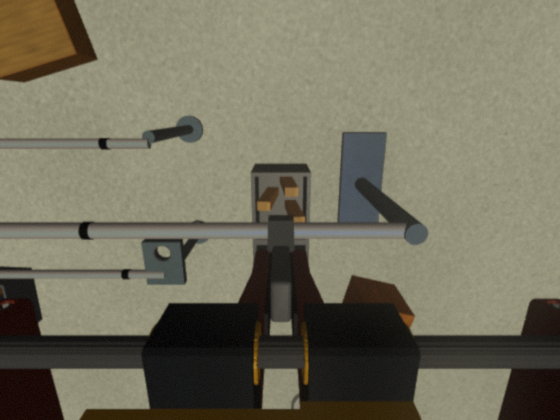

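```bash
python3 - <<'E'
from h import *
c=snap("wrist")
for u,v in((200,230.5),(87,230.5),(360,230.5)):print(wr(onz(c,u,v,163)))
gor(0,-150,183.5)
E
```

```text
[  1.2238914  -90.63417674]
[ 1.25073548 -8.47443809]
[   1.18600961 -206.57624133]
inc [ 0.3  0.3 34.4] turn -0.07 dist 34.4 toolx ang 0.0871 t 14.6 tilt [-0.0025  0.0024 -1.    ]
```

Call:
move_arm(increments=[255, 1.2, 0, 8, 0, 255, 1.2, 0, 18, 0, 255, 1.2, 0, 26, 0, 255, 1.2, 0, 32, 0, 255, 1.2, 0, 34, 0, 255, 1.2, 0, 34, 0])

```text
t: 15.35
ee_pos: [626.5, -216.8, 183.9]
orientation: [-3.136, -0.137, 0.004]
ft_force: [-1.1, -0.1, -1.1]
width: 10.0
```

```bash
python3 - <<'E'
from h import *
o=ctrl.get_obs();print(o["ee_pos"],o["width"],o["ft_force"],wr(o["ee_pos"]))
c=snap("wrist","pics/w10.png")
E
```

```text
[ 626.5010007  -216.78451452  183.92290561] 9.994038475108423 [-1.0727987  -0.06022266 -1.07003746] [   0.89900172 -149.74719525]
```

View pics/w10.png

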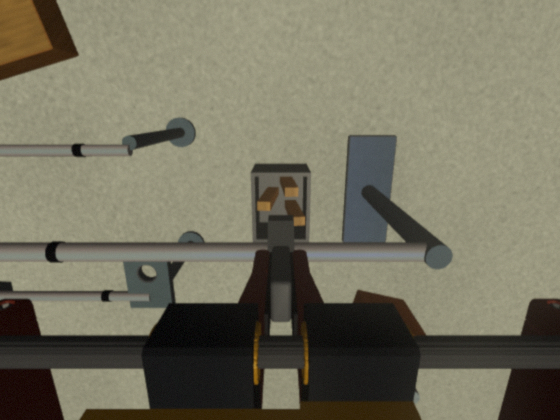

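Call:
move_arm(increments=[255, 0, -8, 0, 0, 255, 0, -20, 0, 0, 255, 0, -34, 0, 0, 255, 0, -48, 0, 0, 255, 0, -62, 0, 0, 255, 0, -76, 0, 0, 255, 0, -90, 0, 0, 255, 0, -104, 0, 0, 255, 0, -118, 0, 0, 255, 0, -132, 0, 0, 255, 0, -146, 0, 0, 255, 0, -160, 0, 0])

```text
t: 16.9
ee_pos: [612.5, -56.5, 184.4]
orientation: [-3.136, -0.137, 0.004]
ft_force: [0.4, 0.2, -1.6]
width: 10.0
```

```bash
python3 - <<'E'
from h import *
o=ctrl.get_obs();print(o["ee_pos"],o["width"],o["ft_force"],wr(o["ee_pos"]))
gor(1,175,183.7)
E
```

```text
[612.45695916 -56.45152118 184.43114034] 10.038831220971725 [ 0.41933172  0.16029679 -1.60920468] [ 1.04868774 11.19963277]
inc [  -0.2 -163.8    1.2] turn -0.07 dist 163.8 toolx ang 0.0871 t 16.9 tilt [-0.0025  0.0024 -1.    ]
```

Call:
move_arm(increments=[255, 0, -10, 0, 0, 255, 0, -25, 0, 0, 255, 0, -40, 0, 0, 255, 0, -55, 0, 0, 255, 0, -70, 0, 0, 255, 0, -86, 0, 0, 255, 0, -102, 0, 0, 255, 0, -118, 0, 0, 255, 0, -134, 0, 0, 255, 0, -150, 0, 0, 255, 0, -164, 0.5, 0, 255, 0, -164, 1, 0])

```text
t: 18.4
ee_pos: [598.1, 107.9, 183.8]
orientation: [-3.136, -0.139, 0.004]
ft_force: [-0.1, -0.5, -1.8]
width: 9.7
```

```bash
python3 - <<'E'
from h import *
o=ctrl.get_obs();print(o["ee_pos"],o["width"],o["ft_force"],wr(o["ee_pos"]))
c=snap("side","pics/s11.png")
cv2.imwrite("pics/s11b.png",cv2.convertScaleAbs(cv2.resize(cv2.imread("pics/s11.png")[90:290,190:410],None,fx=3,fy=3,interpolation=cv2.INTER_CUBIC),alpha=1.6))
E
```

```text
[598.09532571 107.94283965 183.81382573] 9.67885232757371 [-0.13127221 -0.46813913 -1.80247341] [  1.24017207 176.22001248]
```

View pics/s11b.png

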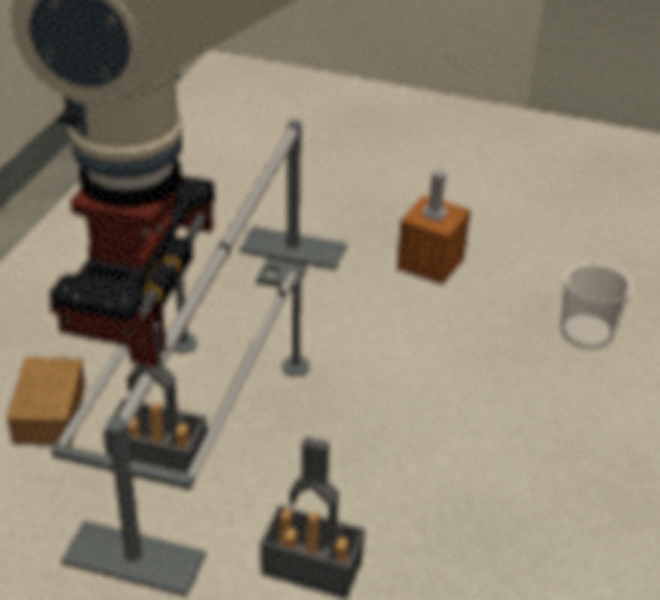

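Call:
move_arm(increments=[255, 0, 0, 0.7, 0, 255, 0, 0, 1, 0, 200, 0, 0, 1, 0, 120, 0, 0, 1, 0, 60, 0, 0, 1, 0, 0, 0, 0, 1, 0, 0, 0, 0, 1, 0, 0, 0, 0, -30, 0, 0, 0, 0, -75, 0, 0, 0, 0, -100, 0, 0, 0, 0, -110, 0, 0, 0, 0, -110, 0])

```text
t: 19.95
ee_pos: [598.4, 107.1, 293.7]
orientation: [-3.136, -0.138, 0.003]
ft_force: [-0.3, -0.3, -0.0]
width: 88.3
```

```bash
python3 - <<'E'
from h import *
o=ctrl.get_obs();print(o["ee_pos"],o["width"],o["ft_force"])
c=snap("side","pics/s12.png");w=snap("wrist","pics/w12.png");t=snap("top","pics/t12.png")
a=cv2.resize(cv2.imread("pics/s12.png")[90:290,190:410],None,fx=2,fy=2,interpolation=cv2.INTER_CUBIC)
b=cv2.resize(cv2.imread("pics/w12.png"),None,fx=400/420,fy=400/420)
cv2.imwrite("pics/s12b.png",cv2.convertScaleAbs(a,alpha=1.6))
cv2.imwrite("pics/w12b.png",cv2.convertScaleAbs(cv2.imread("pics/w12.png"),alpha=1.6))
cv2.imwrite('pics/t12b.png',cv2.convertScaleAbs(cv2.resize(cv2.imread("pics/t12.png")[130:310,220:430],None,fx=3.3,fy=3.3,interpolation=cv2.INTER_CUBIC),alpha=1.6))
go(441.5,122.6,290,0.04)
E
```

```text
[598.37853975 107.09445904 293.67265513] 88.28368922527726 [-0.32172044 -0.31395357 -0.03535004]
inc [-154.2  -29.3    3. ] turn 2.76 dist 156.9 toolx ang 0.0881 t 20.1 tilt [-0.0051  0.0018 -1.    ]
```

View pics/s12b.png

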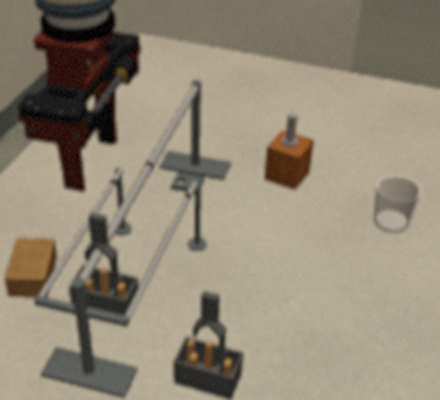

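View pics/w12b.png

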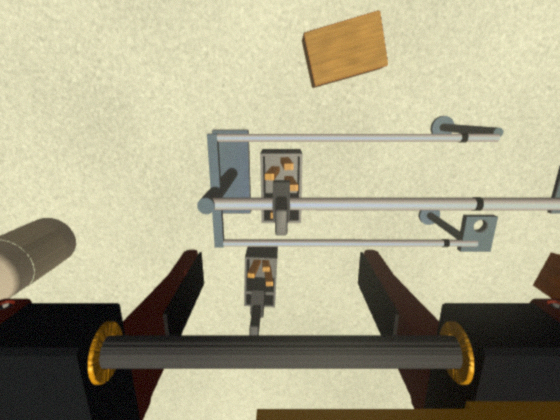

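View pics/t12b.png

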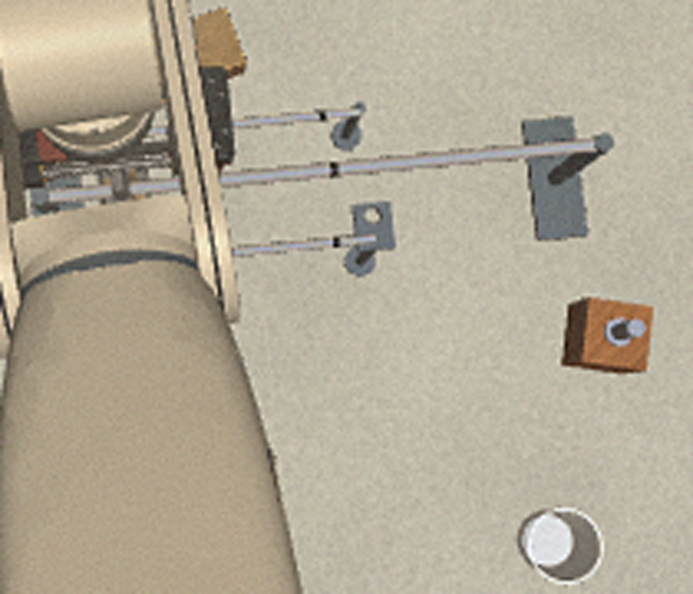

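The first caddy hangs upright in the bay. Next I go over the second one.

Call:
move_arm(increments=[0, -30, -5, 3, 1, 0, -75, -14, 3, 2, 0, -120, -22, 3, 3, 0, -148, -28, 3, 3, 0, -154, -29, 3, 3, 0, -154, -29, 3, 3, 0, -154, -29, 3, 3])

```text
t: 20.98
ee_pos: [442.7, 122.3, 289.9]
orientation: [-3.139, -0.056, 0.008]
ft_force: [0.0, -0.8, -0.3]
width: 87.9
```

```bash
python3 - <<'E'
from h import *
o=ctrl.get_obs();print(o["ee_pos"],o["qvel"].round(3))
c=snap("wrist","pics/w13.png")
cv2.imwrite("pics/w13b.png",cv2.convertScaleAbs(cv2.resize(cv2.imread("pics/w13.png")[150:300,190:370],None,fx=4,fy=4,interpolation=cv2.INTER_CUBIC),alpha=1.6))
E
```

```text
[442.73684133 122.25200826 289.86064084] [0.    0.002 0.001 0.    0.004 0.   ]
```

View pics/w13b.png

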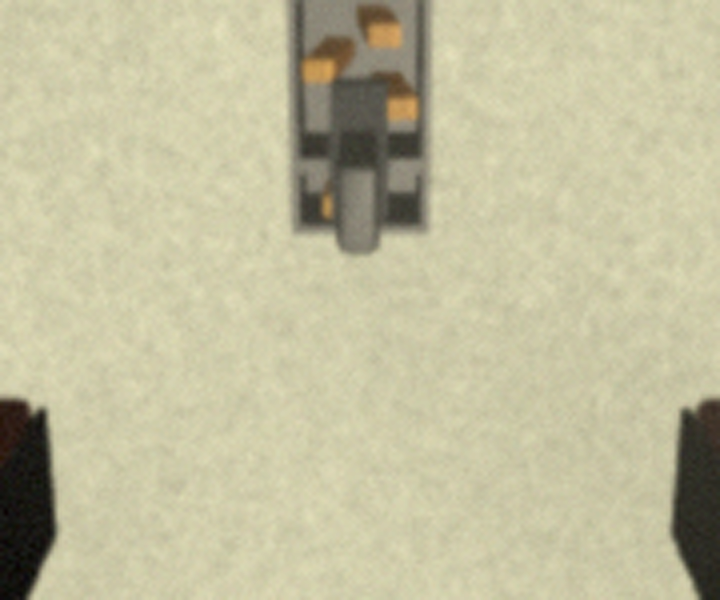

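```bash
python3 - <<'E'
from h import *
c=snap("wrist");o=ctrl.get_obs();print(o["ee_pos"])
w=lambda u,v,z:onz(c,190+u/4,150+v/4,z)
print('tab',w(358,210,158))
A=np.array([w(289,0,45),w(294,231,45),w(429,0,45),w(429,231,45)])[:,:2];print(A.round(1))
d=A[0]-A[1];e=A[2]-A[3];a=(np.arctan2(d[1],d[0])+np.arctan2(e[1],e[0]))/2
m=(A[1]+A[3])/2;print(a,'origin via rim',m+40*np.array([np.cos(a),np.sin(a)]))
go(442.5,123.3,123,a)
E
```

```text
[442.50058059 122.2225302  289.78214743]
tab [443.08564709 124.16517822 158.        ]
[[478.6 147.7]
 [402.8 144.8]
 [480.1 103.8]
 [404.4  99.9]]
0.04507219182433824 origin via rim [443.54254814 124.13200034]
inc [  0.9  -0.8 166.8] turn -0.56 dist 166.8 toolx ang 0.0353 t 21.07 tilt [-0.0053  0.0017 -1.    ]
```

Call:
move_arm(increments=[0, 1.5, -1.6, 15, -0.5, 0, 1.5, -1.6, 70, -0.5, 0, 1.5, -1.6, 125, -0.5, 0, 1.5, -1.6, 155, -0.5, 60, 1.5, -1.6, 166.5, -0.5, 120, 1.5, -1.6, 166.5, -0.5, 255, 1.5, -1.6, 166.5, -0.5, 255, 1.5, -1.6, 166.5, -0.5, 255, 1.5, -1.6, 166.5, -0.5, 255, 1.5, -1.6, 166.5, -0.5, 255, 1.5, -1.6, 166.5, -0.5, 255, 1.5, -1.6, 166.5, -0.5])

```text
t: 22.58
ee_pos: [443.1, 124.1, 123.3]
orientation: [-3.139, -0.069, 0.008]
ft_force: [-0.5, -0.4, 0.0]
width: 11.1
```

Call:
move_arm(increments=[255, 0, 0, 0, 0, 255, 0, 0, 0, 0, 255, 0, 0, 0, 0, 255, 0, 0, 0, 0])

```text
t: 23.08
ee_pos: [443.1, 124.1, 123.3]
orientation: [-3.139, -0.069, 0.008]
ft_force: [-0.3, 0.1, -0.4]
width: 10.0
```

```bash
python3 - <<'E'
from h import *
o=ctrl.get_obs();print(o["ee_pos"],o["width"],o["ft_force"])
p=rw(-110,-150);go(p[0],p[1],218,YA)
p=rw(-150,-60);go(p[0],p[1],218,YA)
E
```

```text
[443.06044939 124.1163987  123.28670587] 9.957808300826338 [-0.34576085  0.08509608 -0.40776667]
inc [ 57.  353.6 -95.7] turn -2.53 dist 370.7 toolx ang 0.0441 t 23.07 tilt [-0.0053  0.0016 -1.    ]
inc [ 13.  265.5 -95.3] turn -2.53 dist 282.4 toolx ang 0.0441 t 23.07 tilt [-0.0053  0.0016 -1.    ]
```

Call:
move_arm(increments=[255, 0, 0, -15, 0, 255, 0, 0, -50, 0, 255, 0, 0, -80, 0, 255, 0, 10, -95, -1, 255, 3, 50, -95, -2, 255, 6, 100, -95, -2.5, 255, 9, 150, -95, -2.5, 255, 12, 200, -95, -2.5, 255, 15, 250, -95, -2.5, 255, 30, 300, -95, -2.5, 255, 50, 340, -95, -2.5, 255, 57, 353, -95, -2.5])

```text
t: 24.58
ee_pos: [516.9, -228.3, 218.1]
orientation: [-3.137, -0.134, 0.006]
ft_force: [-0.2, 0.1, -1.7]
width: 9.8
```

```bash
python3 - <<'E'
from h import *
o=ctrl.get_obs();print(o["ee_pos"],o["width"],o["ft_force"],wr(o["ee_pos"]),o["qvel"].round(3))
gor(-70,-150,218)
gor(0.9,-150,218)
c=snap("wrist","pics/w14.png")
E
```

```text
[ 516.90941661 -228.33055953  218.10458899] 9.823105470574811 [-0.17889103  0.09696958 -1.72752329] [-109.28381457 -151.58389111] [-0.091  0.124 -0.163  0.008  0.075 -0.105]
inc [39.3 -1.7 -0. ] turn -0.16 dist 39.3 toolx ang 0.0856 t 24.57 tilt [-0.0041  0.0011 -1.    ]
inc [110.2  -1.9  -0.3] turn -0.16 dist 110.2 toolx ang 0.0856 t 24.57 tilt [-0.0041  0.0011 -1.    ]
```

View pics/w14.png

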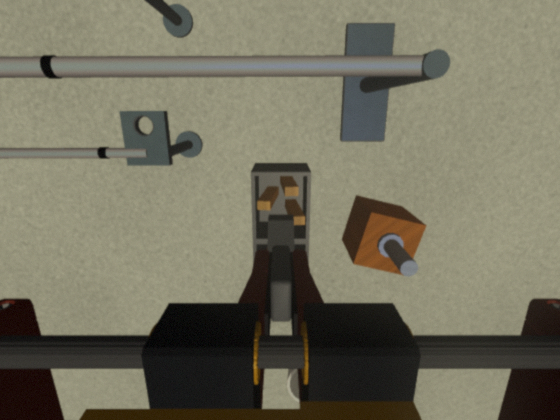

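Call:
move_arm(increments=[255, 15, -2, 0, 0, 255, 40, -2, 0, 0, 255, 65, -2, 0, 0, 255, 90, -2, 0, 0, 255, 105, -2, 0, 0, 255, 110, -2, 0, 0, 255, 110, -2, 0, 0, 255, 110, -2, 0, 0])

```text
t: 25.62
ee_pos: [626.0, -217.0, 217.5]
orientation: [-3.138, -0.135, 0.007]
ft_force: [-0.2, 0.3, -1.0]
width: 9.8
```

```bash
python3 - <<'E'
from h import *
o=ctrl.get_obs();print(o["ee_pos"],o["width"],o["ft_force"],wr(o["ee_pos"]),o["qvel"].round(3))
c=snap("wrist","pics/w15.png")
for u,v in((200,230.5),(87,230.5),(360,230.5)):print(wr(onz(c,u,v,163)))
gor(1,-150,183.8)
E
```

```text
[ 625.98446892 -217.03772744  217.50128188] 9.810610617670505 [-0.2210122   0.29159334 -1.01379831] [   0.36215264 -149.95387117] [-0.005 -0.003 -0.001  0.    -0.003  0.001]
[  2.09623822 -90.99785883]
[ 2.27393113 -9.09874593]
[   1.84516244 -206.71931984]
inc [ 0.7 -0.  33.8] turn -0.16 dist 33.8 toolx ang 0.0855 t 25.68 tilt [-4.3e-03  9.0e-04 -1.0e+00]
```

View pics/w15.png

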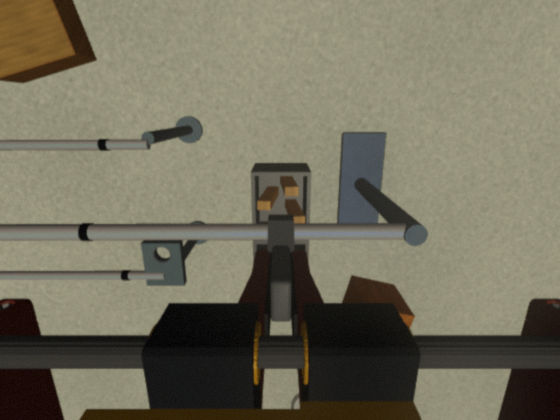

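Call:
move_arm(increments=[255, 0.8, 0, 8, 0, 255, 0.8, 0, 18, 0, 255, 0.8, 0, 26, 0, 255, 0.8, 0, 32, 0, 255, 0.8, 0, 33.5, 0, 255, 0.8, 0, 33.5, 0])

```text
t: 26.42
ee_pos: [626.7, -217.0, 184.0]
orientation: [-3.138, -0.134, 0.007]
ft_force: [-0.2, -0.2, -1.5]
width: 10.1
```

```bash
python3 - <<'E'
from h import *
o=ctrl.get_obs();print(o["ee_pos"],o["width"],o["ft_force"],wr(o["ee_pos"]))
gor(1,85,183.8)
E
```

```text
[ 626.72707555 -217.04915743  184.04231035] 10.13364384770067 [-0.1625532  -0.18906664 -1.51983014] [   1.10085819 -150.03074362]
inc [  -0.7 -235.     0.5] turn -0.16 dist 235.0 toolx ang 0.0856 t 26.43 tilt [-4.4e-03  9.0e-04 -1.0e+00]
```

Call:
move_arm(increments=[255, 0, -8, 0, 0, 255, 0, -20, 0, 0, 255, 0, -34, 0, 0, 255, 0, -48, 0, 0, 255, 0, -62, 0, 0, 255, 0, -76, 0, 0, 255, 0, -90, 0, 0, 255, 0, -104, 0, 0, 255, 0, -118, 0, 0, 255, 0, -132, 0, 0, 255, -0.3, -146, 0, 0, 255, -0.4, -160, 0, 0])

```text
t: 27.92
ee_pos: [612.6, -56.7, 184.2]
orientation: [-3.138, -0.134, 0.007]
ft_force: [1.0, 0.4, -1.7]
width: 10.0
```

Call:
move_arm(increments=[255, 0, -10, 0, 0, 255, 0, -25, 0, 0, 255, 0, -40, 0, 0, 255, 0, -55, 0, 0, 255, 0, -68, 0, 0, 255, 0, -75, 0.5, 0, 255, 0, -75, 0.5, 0, 255, 0, -75, 0.5, 0])

```text
t: 28.92
ee_pos: [606.2, 17.7, 183.8]
orientation: [-3.138, -0.134, 0.007]
ft_force: [-0.5, 0.1, -1.9]
width: 9.4
```

```bash
python3 - <<'E'
from h import *
o=ctrl.get_obs();print(o["ee_pos"],o["width"],o["ft_force"],wr(o["ee_pos"]))
c=snap("wrist","pics/w16.png");c=snap("side","pics/s16.png")
cv2.imwrite("pics/s16b.png",cv2.convertScaleAbs(cv2.resize(cv2.imread("pics/s16.png")[90:290,190:410],None,fx=3,fy=3,interpolation=cv2.INTER_CUBIC),alpha=1.6))
E
```

```text
[606.19398235  17.71092116 183.82485765] 9.401956080942114 [-0.51295234  0.13315214 -1.88551103] [ 1.3501482 85.6254472]
```

View pics/s16b.png

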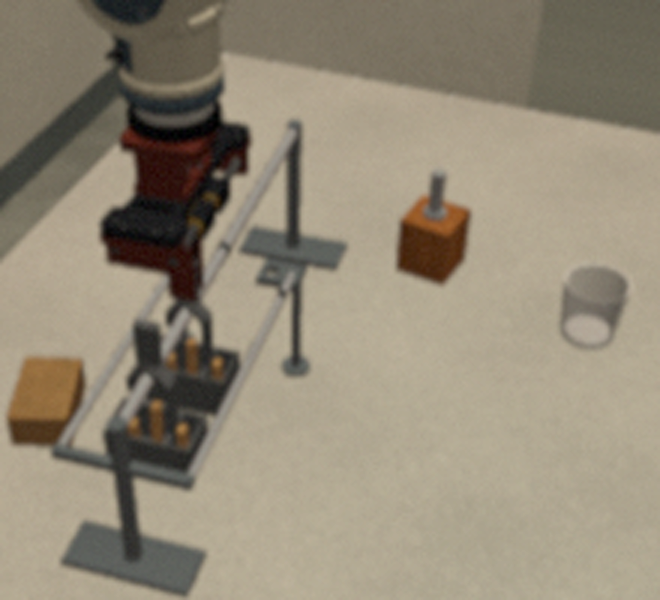

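Call:
move_arm(increments=[255, 0, 0, 0.7, 0, 255, 0, 0, 1, 0, 200, 0, 0, 1, 0, 120, 0, 0, 1, 0, 60, 0, 0, 1, 0, 0, 0, 0, 1, 0, 0, 0, 0, 1, 0, 0, 0, 0, -30, 0, 0, 0, 0, -75, 0, 0, 0, 0, -100, 0, 0, 0, 0, -110, 0, 0, 0, 0, -110, 0])

```text
t: 30.52
ee_pos: [606.7, 17.5, 293.8]
orientation: [-3.138, -0.133, 0.006]
ft_force: [-0.3, -0.3, 1.1]
width: 87.9
```

```bash
python3 - <<'E'
from h import *
o=ctrl.get_obs();print(o["ee_pos"],o["width"],o["ft_force"])
c=snap("wrist","pics/w17.png");c=snap("side","pics/s17.png")
cv2.imwrite("pics/w17b.png",cv2.convertScaleAbs(cv2.imread("pics/w17.png"),alpha=1.6))
cv2.imwrite("pics/s17b.png",cv2.convertScaleAbs(cv2.resize(cv2.imread("pics/s17.png")[90:290,190:410],None,fx=3,fy=3,interpolation=cv2.INTER_CUBIC),alpha=1.6))
go(477,-345.8,230,YA)
E
```

```text
[606.65781971  17.45613157 293.81416193] 87.8675787410667 [-0.32269016 -0.29495747  1.07366813]
inc [-158.9  351.1   63. ] turn -0.19 dist 390.5 toolx ang 0.085 t 30.62 tilt [-6.5e-03  8.0e-04 -1.0e+00]
```

View pics/w17b.png

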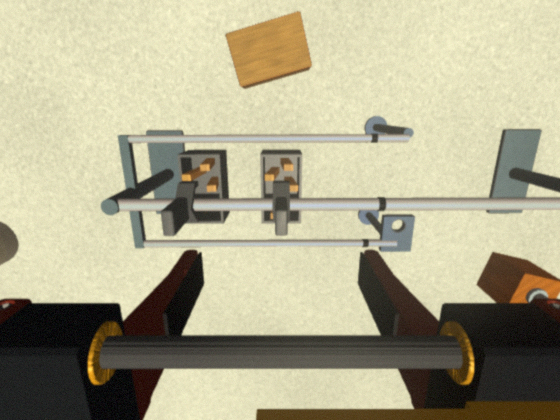

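View pics/s17b.png

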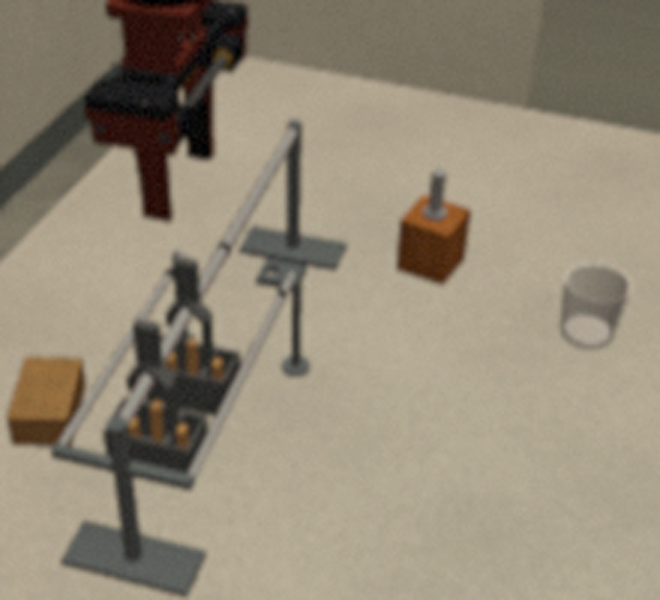

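Call:
move_arm(increments=[0, -10, 25, 0, 0, 0, -28, 70, 0, 0, 0, -50, 115, 0, 0, 0, -72, 160, 0, 0, 0, -92, 205, 5, 0, 0, -114, 250, 20, 0, 0, -136, 300, 40, 0, 0, -152, 335, 55, 0, 0, -159, 351, 63, 0, 0, -159, 351, 63, 0, 0, -159, 351, 63, 0])

```text
t: 32.0
ee_pos: [477.6, -344.7, 230.2]
orientation: [-3.137, -0.135, 0.01]
ft_force: [0.4, -0.2, 0.4]
width: 88.1
```

```bash
python3 - <<'E'
from h import *
c=snap("wrist","pics/w18.png")
o=ctrl.get_obs();print(o["ee_pos"],o["width"],o["qvel"].round(3))
cv2.imwrite("pics/w18b.png",cv2.convertScaleAbs(cv2.resize(cv2.imread("pics/w18.png")[150:300,190:370],None,fx=4,fy=4,interpolation=cv2.INTER_CUBIC),alpha=1.6))
go(477,-345.8,87.3,YA)
print(proj(c,np.array([476.5,-345.8,125])))
E
```

```text
[ 477.74059461 -344.66214956  230.4940724 ] 87.92446187338003 [ 0.003 -0.003 -0.003 -0.002 -0.001 -0.002]
inc [ -0.    1.2 143.2] turn -0.11 dist 143.2 toolx ang 0.0864 t 32.05 tilt [-5.9e-03  7.0e-04 -1.0e+00]
(np.float64(282.59165177298496), np.float64(212.59287245030677))
```

View pics/w18b.png

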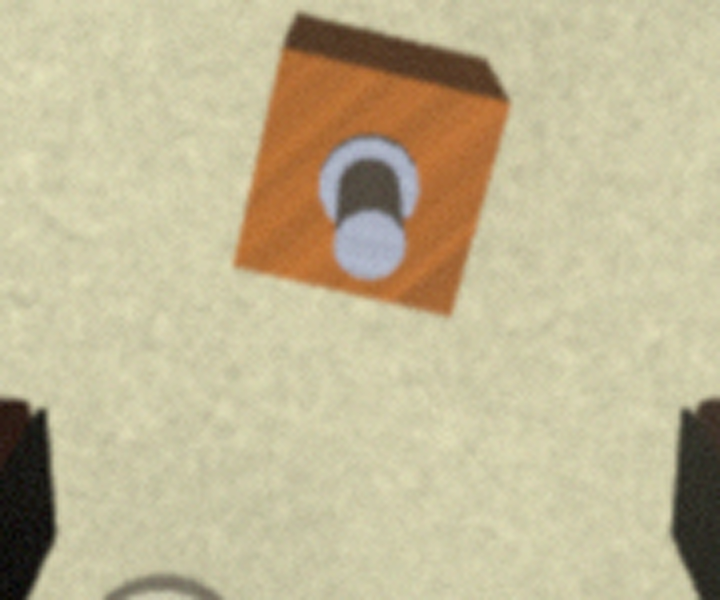

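Call:
move_arm(increments=[0, 0.3, 1.2, 15, 0, 0, 0.3, 1.2, 60, 0, 0, 0.3, 1.2, 105, 0, 0, 0.3, 1.2, 135, 0, 60, 0.3, 1.2, 143, 0, 120, 0.3, 1.2, 143, 0, 255, 0.3, 1.2, 143, 0, 255, 0.3, 1.2, 143, 0, 255, 0.3, 1.2, 143, 0, 255, 0.3, 1.2, 143, 0, 255, 0.3, 1.2, 143, 0, 255, 0.3, 1.2, 143, 0])

```text
t: 33.55
ee_pos: [477.3, -345.8, 87.5]
orientation: [-3.138, -0.136, 0.009]
ft_force: [-0.1, 0.5, 0.0]
width: 15.5
```

Call:
move_arm(increments=[255, 0, 0, 0, 0, 255, 0, 0, 0, 0, 255, 0, 0, 0, 0])

```text
t: 33.92
ee_pos: [477.3, -345.8, 87.5]
orientation: [-3.138, -0.136, 0.009]
ft_force: [0.5, -0.6, 1.0]
width: 15.6
```

```bash
python3 - <<'E'
from h import *
o=ctrl.get_obs();print(o["ee_pos"],o["width"],o["ft_force"])
go(579.8,-116,240,YA)
E
```

```text
[ 477.31521005 -345.76487702   87.48157495] 15.581702957403378 [ 0.45293683 -0.58316656  0.99352166]
inc [ 121.  -220.2 -153. ] turn -0.11 dist 294.2 toolx ang 0.0864 t 33.92 tilt [-5.9e-03  7.0e-04 -1.0e+00]
```

Call:
move_arm(increments=[255, 0, 0, -15, 0, 255, 0, 0, -45, 0, 255, 0, 0, -85, 0, 255, 0, 0, -125, 0, 255, 5, -10, -150, 0, 255, 24, -45, -153, 0, 255, 50, -92, -153, 0, 255, 76, -140, -153, 0, 255, 102, -186, -153, 0, 255, 117, -213, -153, 0, 255, 121, -220, -153, 0, 255, 121, -220, -153, 0])

```text
t: 35.42
ee_pos: [579.7, -116.3, 240.5]
orientation: [-3.138, -0.137, 0.009]
ft_force: [1.7, -0.1, -0.7]
width: 15.2
```

Call:
move_arm(increments=[255, 0, 0, 0, 0, 255, 0, 0, 0, 0])

```text
t: 35.67
ee_pos: [579.3, -117.4, 240.6]
orientation: [-3.138, -0.135, 0.009]
ft_force: [0.1, 0.2, -1.1]
width: 15.4
```

```bash
python3 - <<'E'
from h import *
c=snap("wrist","pics/w19.png")
o=ctrl.get_obs();p=o["ee_pos"];print(p,o["width"],o["qvel"].round(3))
M=R.from_rotvec(o["orientation"]).as_matrix()
print('tip',proj(c,p+M@[0,0,82.5]),'far rim',proj(c,p+M@[4,0,82.5]))
cv2.imwrite("pics/w19b.png",cv2.convertScaleAbs(cv2.resize(cv2.imread("pics/w19.png")[145:325,210:350],None,fx=3.3,fy=3.3,interpolation=cv2.INTER_CUBIC),alpha=1.6))
cv2.imwrite("pics/w19a.png",cv2.convertScaleAbs(cv2.imread("pics/w19.png"),alpha=1.6))
E
```

```text
[ 579.36290426 -117.23906606  240.54557477] 15.579062449570598 [ 0.003  0.001 -0.     0.001 -0.     0.   ]
tip (np.float64(281.1597269175033), np.float64(220.29361979079133)) far rim (np.float64(281.1600923219124), np.float64(215.5897996496978))
```

View pics/w19b.png

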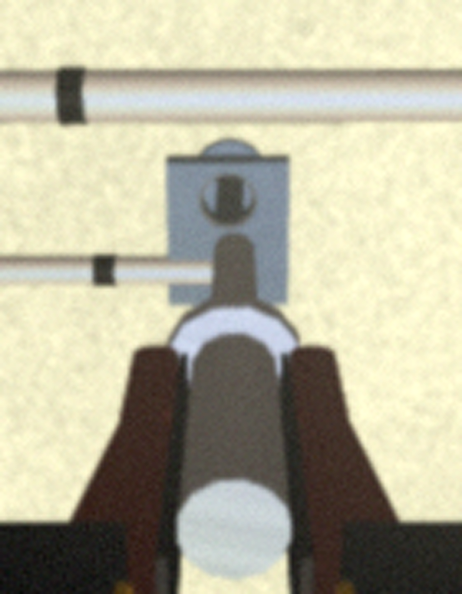

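View pics/w19a.png

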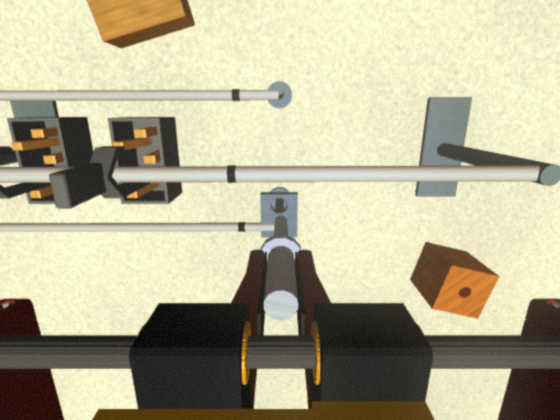

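```bash
python3 - <<'E'
from h import *
c=snap("wrist")
h=onz(c,279.4,205.3,123);print('hole',h)
o=ctrl.get_obs();print(o["ee_pos"])
go(h[0]+.4,h[1],o["ee_pos"][2]-26.5,YA)
E
```

```text
hole [ 581.08233233 -115.30478808  123.        ]
[ 579.42972236 -117.09047477  240.5350541 ]
inc [ 2.3 -1.6 26.5] turn -0.13 dist 26.6 toolx ang 0.086 t 35.77 tilt [-5.7e-03  3.0e-04 -1.0e+00]
```

Call:
move_arm(increments=[255, 1.8, -1.1, 5, 0, 255, 1.8, -1.1, 15, 0, 255, 1.8, -1.1, 23, 0, 255, 1.8, -1.1, 26, 0, 255, 1.8, -1.1, 26, 0, 255, 1.8, -1.1, 26, 0])

```text
t: 36.52
ee_pos: [581.2, -115.8, 214.7]
orientation: [-3.138, -0.135, 0.008]
ft_force: [0.5, -0.1, -1.3]
width: 15.3
```

```bash
python3 - <<'E'
from h import *
c=snap("wrist","pics/w20.png")
o=ctrl.get_obs();p=o["ee_pos"];print(p,o["width"],o["ft_force"])
M=R.from_rotvec(o["orientation"]).as_matrix()
print('tip',proj(c,p+M@[-.4,0,82.5]),'hole',onz(c,280.5,216,123),onz(c,280.5,218,123))
cv2.imwrite("pics/w20b.png",cv2.convertScaleAbs(cv2.resize(cv2.imread("pics/w20.png")[175:275,230:330],None,fx=6,fy=6,interpolation=cv2.INTER_CUBIC),alpha=1.6))
E
```

```text
[ 581.18847232 -115.85798239  214.80420137] 15.57391381520115 [ 0.3310189  -0.27507119 -0.7865696 ]
tip (np.float64(281.3325617667989), np.float64(220.85133179117094)) hole [ 581.33353525 -115.10471971  123.        ] [ 579.57549458 -115.25552193  123.        ]
```

View pics/w20b.png

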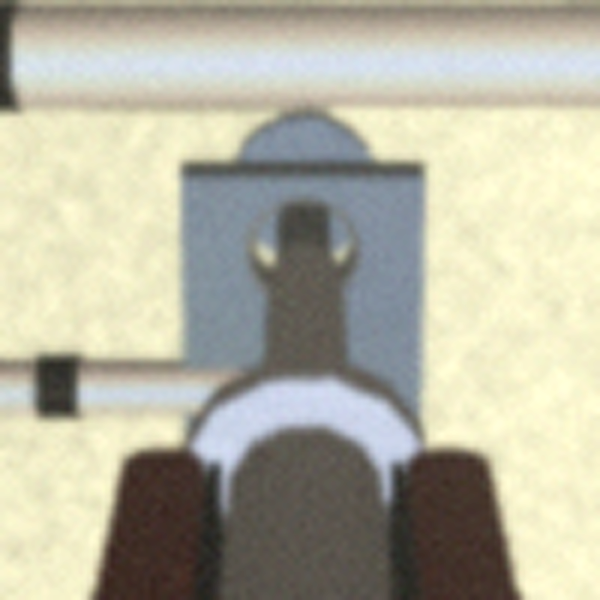

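Call:
move_arm(increments=[255, -0.2, -0.5, 0, 0, 255, -0.2, -0.5, 8, 0, 255, -0.2, -0.5, 18, 0, 255, -0.2, -0.5, 28, 0, 255, -0.2, -0.5, 32, 0, 255, -0.2, -0.5, 32, 0])

```text
t: 37.33
ee_pos: [580.6, -115.3, 182.3]
orientation: [-3.138, -0.135, 0.01]
ft_force: [-0.1, -0.5, -1.1]
width: 15.3
```

Call:
move_arm(increments=[255, 0, 0, 10, 0, 255, 0, 0, 22, 0, 255, 0, 0, 33, 0, 255, 0, 0, 39, 0, 255, 0, 0, 41.5, 0, 255, 0, 0, 41.5, 0])

```text
t: 38.08
ee_pos: [580.5, -115.4, 140.9]
orientation: [-3.138, -0.135, 0.009]
ft_force: [-0.9, -0.3, -0.5]
width: 16.0
```

Call:
move_arm(increments=[200, 0, 0, 0.5, 0, 120, 0, 0, 0.5, 0, 0, 0, 0, 0.5, 0, 0, 0, 0, 0.5, 0, 0, 0, 0, 0.5, 0, 0, 0, 0, -25, 0, 0, 0, 0, -70, 0, 0, 0, 0, -120, 0, 0, 0, 0, -155, 0, 0, 0, 0, -160, 0, 0, 0, 0, -160, 0])

```text
t: 39.45
ee_pos: [581.0, -115.3, 300.1]
orientation: [-3.138, -0.135, 0.01]
ft_force: [-0.4, 0.4, -0.5]
width: 87.5
```

```bash
python3 - <<'E'
from h import *
c=snap("wrist","pics/w21.png")
o=ctrl.get_obs();p=o["ee_pos"];print(p,o["width"],o["ft_force"])
s=snap("side","pics/s21.png");t=snap("top","pics/t21.png")
cv2.imwrite("pics/w21b.png",cv2.convertScaleAbs(cv2.imread("pics/w21.png"),alpha=1.6))
cv2.imwrite("pics/s21b.png",cv2.convertScaleAbs(cv2.resize(cv2.imread("pics/s21.png")[90:290,190:410],None,fx=3,fy=3,interpolation=cv2.INTER_CUBIC),alpha=1.6))
cv2.imwrite("pics/t21b.png",cv2.convertScaleAbs(cv2.imread("pics/t21.png"),alpha=1.6))
E
```

```text
[ 580.59214976 -115.21618726  299.32447306] 88.25077245756547 [ 0.79827139 -0.60202996 -1.23559554]
```

View pics/w21b.png

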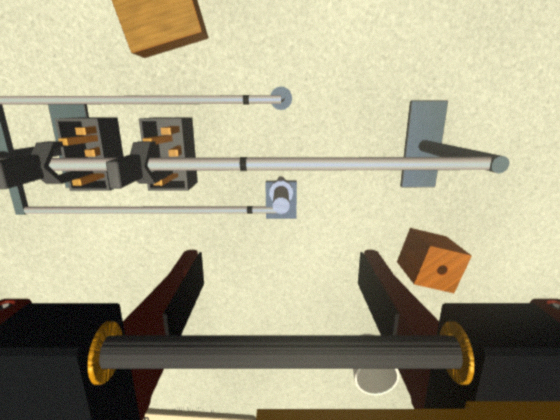

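View pics/s21b.png

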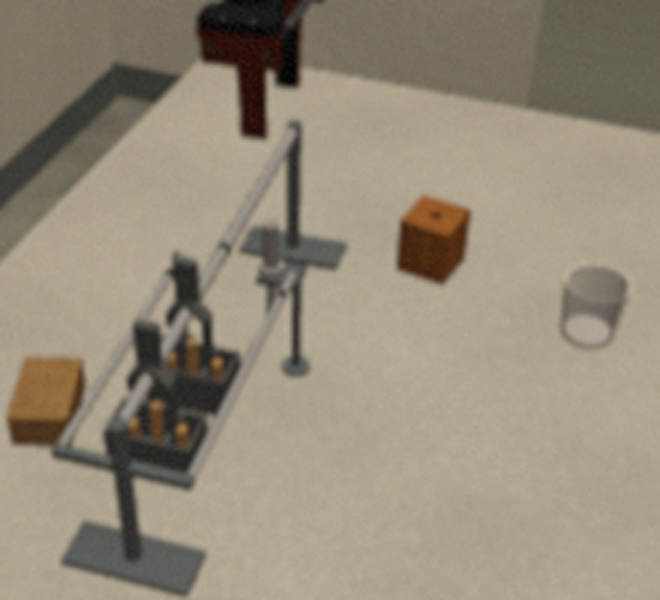

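View pics/t21b.png

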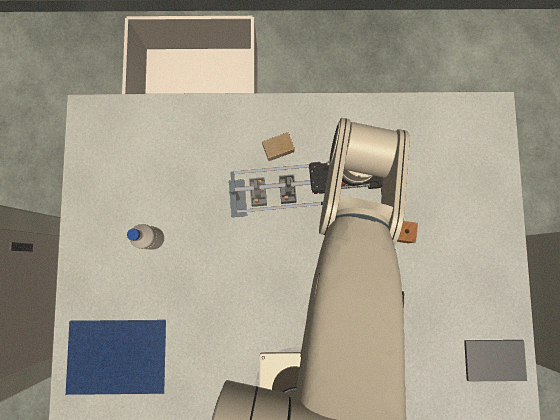

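```bash
python3 - <<'E'
from h import *
c=snap("wrist")
im=cv2.cvtColor(c["frame"],cv2.COLOR_RGB2BGR)
cv2.imwrite("pics/w22.png",cv2.convertScaleAbs(cv2.resize(im[150:250,230:330],None,fx=6,fy=6,interpolation=cv2.INTER_CUBIC),alpha=1.6))
s=snap("side")
print('side top z178',proj(s,[580.3,-115.6,178]),'flange',proj(s,[580.3,-115.6,126]),'tip',proj(s,[580.3,-115.6,58]))
im=cv2.cvtColor(s["frame"],cv2.COLOR_RGB2BGR)
cv2.imwrite("pics/s22.png",cv2.convertScaleAbs(cv2.resize(im[150:220,250:320],None,fx=8,fy=8,interpolation=cv2.INTER_CUBIC),alpha=1.6))
E
```

```text
side top z178 (np.float64(280.1488152011672), np.float64(163.71180685788812)) flange (np.float64(280.2006253915092), np.float64(178.26149588384433)) tip (np.float64(280.263858589879), np.float64(196.019071494436))
```

View pics/w22.png

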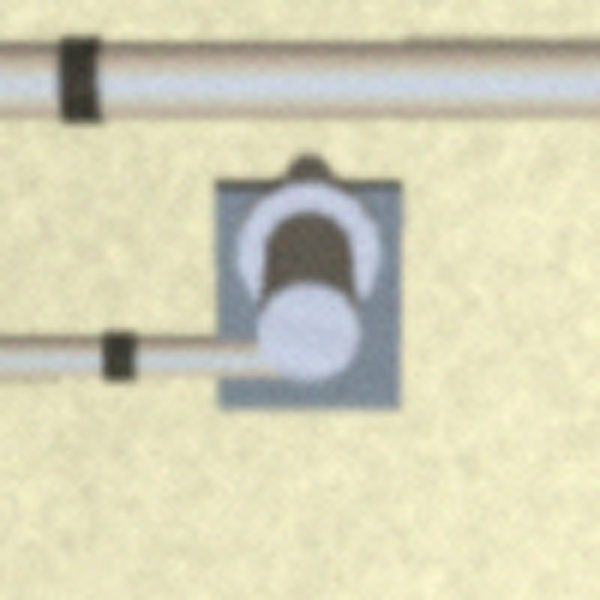

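View pics/s22.png

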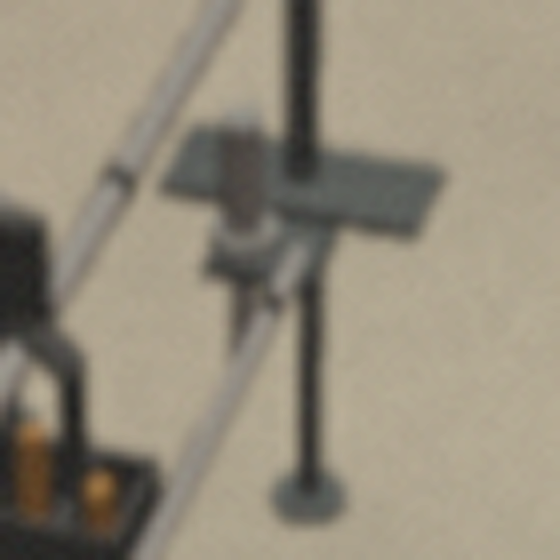

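```bash
python3 - <<'E'
from h import *
c=snap("wrist")
print('top',onz(c,281.5,205.3,178),'flange',onz(c,281.5,192.2,129))
P=np.array([onz(c,230+u/6,150+v/6,123)[:2] for u,v in((218,182),(402,182),(400,408),(219,408))]);print(wr(P.mean(0)),wr(onz(c,281.5,192.2,129)), 'mark',wr(onz(c,230+80/6,150+80/6,163)))
# near caddy tub rim (z=105) corners -> rail y
print('tub rims', [wr(onz(c,u,v,105)).round(1) for u,v in((197,190),(197,119),(122,190))])
o=ctrl.get_obs();print(o["t"],o["ft_force"])
E
```

```text
top [ 581.2669932  -115.31560716  178.        ] flange [ 581.25295557 -115.34206143  129.        ]
[-45.02511557 -44.82917638] [-35.22702777 -44.70974065] mark [ 1.2342232  -9.14882584]
tub rims [array([-38.5,  52. ]), array([39.4, 45.5]), array([-38.3, 138. ])]
39.75 [0.13746838 0.12663679 0.66901438]
```

```bash
python3 - <<'E'
from workcell import ctrl
print(ctrl.close_job())
E
```

```text
the job is handed in; nothing more can be done
None
```

The job is done and handed in at t ≈ 39.8 s of the 210 s allowed; the hand-in itself reports no verdict.

I stood the pin in its block. Then I hooked both caddies on at rail y ≈ -150 mm, slid them under the guard bars and dropped the pin back through the eyelet. Only two caddies were on the table.

The last checks, from the wrist and side images after release, showed:
- **Caddies:** both hang upright in the bay. They were released at rail y ≈ +176 and +86 mm (the limit is +13 mm). The nearer tub's open-side edge measured about +45 to +52 mm, past the mark.
- **Pin:** its grip top and flange centres agree to about 0.1 mm, so it stands upright. The flange is on the lug, about 1 mm from where the eyelet should be.
- **Rail position:** the wrist camera puts the rail about 1 mm further out (rail x) than my first estimate, within the 2 mm calibration. No other check disagreed.
- **Other things:** the bottle, cup and soap box look unmoved in the images; I did not measure them. The gripper is open about 120 mm above the pin and touching nothing. The largest force I read at the wrist was about 2.3 N.

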